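# Refit the lens of the tube reader and screw down its retaining ring

### The arm

A 7-joint arm with a two-finger parallel gripper is mounted at the origin on the work surface. World frame = base frame: x ahead of the robot, y to its left, z up, the work surface at z = 0. Lengths are in m, angles in rad, forces in N, time in s.
With the tool pointing down it reaches from about 0.4 to 0.875 m from the base axis. Payload 19.3 kg.
Tool frame: the origin (TCP) lies midway between the tips of the shut fingers; the grasp point (between the pads) lies 19 mm behind it; z points along the fingers, y is the line along which they close (so a half turn about z gives the same grasp; the last joint's range is limited). The gripper opens to 85 mm and grips with 20 to 120 N. Pads are 22 mm wide; open, the fingers measure 114 mm over their backs; the gripper's body (76 mm by 85 mm) begins 54 mm behind the grasp point. The pads swing forward as they close: fully open they stand 13 mm farther back than shut.
Start: joints at [-1.257, 0.521, -0.036, 1.599, 0.021, 1.021, -0.113], TCP at [0.234, 0.58, 0.231] pointing down, gripper open.
Joint ranges: [-2.91, 2.91], [-0.3, 2.13], [-1.5, 1.42], [0.17, 2.43], [-1.26, 4.41], [0.16, 1.93], [-2.52, 2.52]. Speed limits (rad/s): [1.89, 1.89, 2.39, 2.39, 3.01, 3.01, 3.01].

### API

Orientations are given as a unit quaternion [x, y, z, w].
In Python, from station import r gives the robot as it stands. The module is installed in compiled form; this text tells all that it offers.
- The arm moves only by the tool servo_tool, never from a script. Its argument "plan" is a list of rows, each an object of numbers: "hand": the gripper's target within -1 to 1 (shut at 1, half-way at 0, fully open at -1); "tx", "ty", "tz": the shift along the world's x, y, z in mm; "ax", "ay", "az": the turn, a rotation vector about the world's x, y, z in degrees. In form: [{"hand": .., "tx": .., "ty": .., "tz": .., "ax": .., "ay": .., "az": ..}, ...]. A call has 1 to 20 rows; each row shifts and turns the commanded pose from where the row before left it; what a row does not reach is not made up. A row lasts 1/12 s, in which the tool goes at most 41.7 mm and 7.16 degrees, less where a joint would pass 70% of its speed; a pose out of reach is approached as far as the arm can. A call is refused whole if a number of a shift passes 41.7 or a number of a turn 7.16, either way. A call with a gripper value outside its range is refused whole. The fingers move at their own pace and stop on an object; "squeeze" is the grip in N (left out, the last holds). Time passes only in rows, so rows that do not move let the fingers close. It gives the time, the measured TCP pose, the force, the opening and the grip force at its end, in the units of the state.
- r.sense(): the state, without advancing time (a new reading comes with each control period).
- r.grab_frame(name): name is "scene" or "top"; returns (picture, depth): 384x512x3 uint8, blue, green, red; 384x512 float32, m along the optical axis (not along the pixel's ray), 0 where there is no reading.
- r.camera_info(name): a dict with "mtx" (3x3 intrinsics, pixels), "R" (3x3) and "t" (3): a world point X has camera coordinates R X + t. Camera axes: x right, y down, z forward; pixel columns grow to the right and rows downward; lengths in m; the calibration is good to about 2 mm. A picture is of the moment at which its call begins. camera_info takes no time and is no camera call.
- r.job_done(): hands the job in; it is judged then, once.
The state is a dict: "t": time; "joint_positions": joint angles; "qd": joint speeds; "tau": joint torques, N m; "tool_pos": TCP position; "orientation": TCP orientation; "contact_force": force on the tool from outside, world axes, zero at the start; "ft_torque": the same for the moment, N m; "width": finger opening in m; "finger_force": force on a finger pad.
Only numpy, scipy, OpenCV 4.12 (cv2) and the standard library are available. Lean on these libraries where they do the work, as an engineer would, in place of code of your own. Each camera call takes 0.05 s, during which the arm holds its last target. There are 200 camera calls.

### The job

The lens of the sloping tube reader has been cleaned. Set the lens barrel flange-down fully home in the round cell on the reader's slope and let go of it, then put the retaining ring over it, feel for the thread starts, and screw the ring clockwise until it is snug and clamps the lens, and let go. Leave the tube racks, the loose tube and the jar where they are.

Things in the scene. Friction and masses are not known exactly. Their poses are not given: they have to be found in the camera images.
- reader: White tube reader fixed to the bench, 210 mm deep (x -100 to +110), 170 mm wide. Origin: centre of its underside; x to its back, z up. Front 50 mm high; the top slopes up from the front edge to 153 mm at x = +80, at 0.52 rad (30 degrees), so the slope faces -x. Its place varies; turned up to 0.35 rad.
- mount: Lens cell on the slope: round aluminium cup, outer diameter 88 mm, bore 58 mm. Origin: centre of its flat seat (the cup's floor), 6 mm above the slope's surface; z: the cell's axis, outward, square to the slope, so 0.52 rad from vertical, leaning to the reader's front; y level. The rim face is at z = 25 mm.
- rim (a point): Centre of the cell's rim face. The face has 4 thread starts: notches 90 degrees apart, 28 degrees wide, out to radius 36 mm, floor 11 mm below the face. Where they stand round the axis differs each time, no pose tells it: see or feel. From each a groove runs 56 degrees clockwise (seen from outside) to a stop, sinking 0.119 mm per degree, 2 mm free play for the lugs.
- lens: Lens in a black barrel, 0.18 kg nominal, loose, upright on the bench at the start. Flange 54 mm in diameter, 6 mm thick, at the bottom; above it the barrel, 32 mm in diameter, up to 60 mm, glass in its top. Origin: centre of the underside; z along the barrel to the glass. Home: underside on the seat, z along the cell's z; its turn about z is free.
- ring: Dark steel retaining ring, 0.14 kg nominal, loose on the bench, foot down, at the start; 43 mm high, bore 42 mm. Origin: centre of its foot; z up. From z = 0 to 23 mm a neck 55 mm in diameter, foot chamfered 3 x 4 mm; from 23 to 43 mm a ribbed grip collar 60 mm in diameter. 4 round lugs, 6 mm thick, stand out from the neck to radius 34.5 mm.
- ring_lugs (a point): Centre of the ring at the height of its lugs, 8 mm above its foot; the lugs lie on the ring's +-x and +-y axes. Heights of the ring's foot above the seat: 20 mm with the lugs riding on the rim face; 9 mm once they have dropped through the notches (press lightly while turning clockwise); 6 mm on the lens flange.
- ring_grip (a point): Centre of the ring's grip collar, 33 mm above its foot. Turned clockwise 42 degrees past the notches (40 to 60 from where it dropped in), the ring jams on the flange and within a few degrees resists turning, by some 0.03 N m per newton of clamping; 0.5 to 1 N m is snug, and fingers then begin to slip round the collar. It stays tight by friction when let go.
- rack_a: Bystander: black rack of capped sample tubes, 102 x 150 mm, 106 mm high. Origin: centre of the underside.
- rack_b: Bystander: like rack_a, with other tubes.
- tube: Bystander: a single tube standing on its cap, 19 mm in diameter, 102 mm high. Origin: centre of the underside.
- jar: Bystander: a jar, 60 mm in diameter, 85 mm high. Origin: centre of the underside.

How it is judged:
By the outcome, as a careful person would: the job done as asked, in the order asked, and still so for the second after the job is handed in, with the robot touching nothing.
It also fails if it takes over 72 s, if anything falls off the work surface, if the arm or the gripper's body presses on something with over 40 N, if the wrist force passes 120 N, or if a joint passes its speed limit or range.

## Working session

There is one attempt and no reset: what is moved stays moved. The work goes in short steps, Python scripts to look and compute and a tool call to move; the robot and the scene stay as the last step left them, time stands still between calls to the robot, and variables do not carry over. Pictures are saved under pics/ and viewed, at most 10 in all, crops included, and the job is handed in when it is done.

Besides the shell and the picture viewer there is one more tool, called after ">>>" by a JSON object that holds its "name" and its "arguments", one argument or row to a line. servo_tool: Moves the arm, as the interface text tells. Its arguments: {"type":"object","properties":{"plan":{"type":"array","items":{"type":"object","properties":{"hand":{"type":"number"},"tx":{"type":"number"},"ty":{"type":"number"},"tz":{"type":"number"},"ax":{"type":"number"},"ay":{"type":"number"},"az":{"type":"number"}}}},"squeeze":{"type":"number"}},"required":["plan"]}

```bash
mkdir -p pics
cat > h.py <<'E'
import numpy as np,cv2
from station import r
def grab(n,f=None):
    p,d=r.grab_frame(n); np.savez(f'{n}.npz',p=p,d=d)
    if f: cv2.imwrite('pics/'+f,p)
    return p,d
def load(n):
    z=np.load(f'{n}.npz'); return z['p'],z['d']
def pts(n,d):
    c=r.camera_info(n); K=np.array(c['mtx']);R=np.array(c['R']);t=np.array(c['t'])
    v,u=np.mgrid[:d.shape[0],:d.shape[1]]
    x=np.stack([(u-K[0,2])/K[0,0]*d,(v-K[1,2])/K[1,1]*d,d],-1)
    return (x-t)@R
def ray(n,u,v,h):
    c=r.camera_info(n); K=np.array(c['mtx']);R=np.array(c['R']);t=np.array(c['t'])
    o=-R.T@t; q=R.T@np.linalg.inv(K)@np.array([u,v,1.]); return o+q*(h-o[2])/q[2]
E
python3 - <<'E'
from h import *
a,_=grab('scene');b,_=grab('top')
cv2.imwrite('pics/a.png',a);cv2.imwrite('pics/b.png',b)
print(r.sense())
for n in('scene','top'):
    c=r.camera_info(n);R=np.array(c['R']);print(n,-R.T@np.array(c['t']),R[2],c['mtx'])
E
```

```text
{'t': 0.1, 'joint_positions': array([-1.25718019,  0.52193986, -0.0362977 ,  1.59994232,  0.02117761,
        1.02112151, -0.11277316]), 'qd': array([ 1.45384157e-04, -1.60961470e-03,  7.55560762e-04, -2.90863677e-03,
        2.85237563e-05, -1.25182983e-03,  1.42561242e-04]), 'tau': array([ 4.00347286e-03, -9.28481412e+01,  1.98430717e+00, -3.70536089e+01,
        1.81928475e-02,  5.45511415e-03, -2.44428895e-05]), 'tool_pos': array([0.23396648, 0.57922626, 0.23079579]), 'orientation': array([ 1.90742939e-01,  9.81639887e-01, -5.09414514e-04, -6.41719124e-05]), 'contact_force': array([ 0.98879806, -0.17140224, -0.51744367]), 'ft_torque': array([0.01096879, 0.03874682, 0.00843017]), 'finger_force': 0.0, 'width': 0.08542455929290299}
scene [1.33252162 0.52626012 1.00060101] [-0.59537381 -0.41713111 -0.68668163] [[426.67662367   0.         249.83790854]
 [  0.         426.67662367 193.249985  ]
 [  0.           0.           1.        ]]
top [ 0.28777515 -0.01719608  1.33004224] [ 0.21358017  0.00409107 -0.97691697] [[451.53785947   0.         246.20595041]
 [  0.         451.53785947 188.66202169]
 [  0.           0.           1.        ]]
```

View pics/a.png

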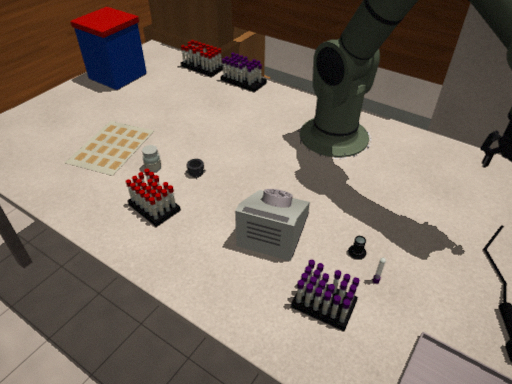

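View pics/b.png

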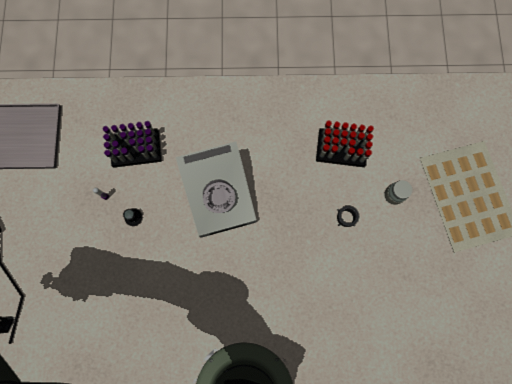

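Top view: lens at (133,216), ring at (347,216), cell on the reader at (220,196), tube (105,193), jar (398,191), racks behind. The scene view agrees. Next I measure these points and zoom in on the cell and ring.

```bash
cat > m.py <<'E'
from h import *
p,d=load('top'); P=pts('top',d)
def obj(u0,u1,v0,v1,lo,hi):
    q=P[v0:v1,u0:u1].reshape(-1,3); q=q[(q[:,2]>lo)&(q[:,2]<hi)]; return q
for n,bx,lo,hi in(('lens top',(115,152,200,232),.05,.07),('lens flange',(115,152,200,232),.003,.012),('ring top',(330,365,200,232),.035,.05)):
    q=obj(*bx,lo,hi); print(n,len(q),q.mean(0),q.min(0),q.max(0), cv2.minEnclosingCircle(q[:,:2].astype(np.float32)))
# slope plane
q=obj(185,260,145,240,.045,.16)
best=None;rng=np.random.default_rng(0)
for i in range(500):
    s=q[rng.choice(len(q),3,False)];n=np.cross(s[1]-s[0],s[2]-s[0]);n/=np.linalg.norm(n)+1e-12
    if n[2]<0:n=-n
    if n[2]>.95:continue
    k=abs((q-s[0])@n)<.002
    if best is None or k.sum()>best.sum():best=k
c=q[best].mean(0);n=np.linalg.svd(q[best]-c)[2][2];n*=np.sign(n[2])
print('slope',c,n,np.arccos(n[2]),'yaw',np.arctan2(-n[1],-n[0]),best.sum())
h=(q-c)@n; print(np.histogram(h,bins=np.arange(-.01,.04,.002)))
f=q[(h>.026)&(h<.036)]; 
ex=np.cross([0,1,0],n);ex/=np.linalg.norm(ex);ey=np.cross(n,ex)
print('rim',len(f),f.mean(0),cv2.minEnclosingCircle(np.c_[f@ex,f@ey].astype(np.float32)),f.mean(0)@ex,f.mean(0)@ey)
a=cv2.resize(p[165:227,187:253],None,fx=8,fy=8,interpolation=2);b=cv2.resize(p[200:232,330:364],None,fx=8,fy=8,interpolation=2)
o=np.zeros((500,800,3),np.uint8);o[:496,:528]=a;o[:256,528:800]=b;cv2.imwrite('pics/c.png',cv2.convertScaleAbs(o,alpha=1.6))
E
python3 m.py
```

```text
lens top 109 [0.49561793 0.32361075 0.05857411] [0.48083371 0.30788901 0.05055677] [0.51038404 0.34089033 0.06565164] ((0.49584320187568665, 0.3244912028312683), 0.016776911914348602)
lens flange 234 [0.49746564 0.32443325 0.0053551 ] [0.45316455 0.27053412 0.00301859] [0.54748314 0.38057158 0.01193212] ((0.5017238259315491, 0.32475587725639343), 0.07105007767677307)
ring top 192 [ 0.48717336 -0.30439284  0.04181658] [ 0.45739416 -0.33657498  0.03509542] [ 0.51820399 -0.27508968  0.04884909] ((0.4880139231681824, -0.3058667480945587), 0.030882546678185463)
slope [0.54881266 0.06551786 0.10477143] [-0.47764823 -0.12217061  0.87001524] 0.5155631011812195 yaw 0.2504067867330621 2094
(array([  72,   94,  183,  547, 1009, 1068,  696,  309,  112,   62,   20,
         21,   11,   19,   27,   24,   25,   23,   41,  109,  138,   88,
         24,    2]), array([-0.01 , -0.008, -0.006, -0.004, -0.002,  0.   ,  0.002,  0.004,
        0.006,  0.008,  0.01 ,  0.012,  0.014,  0.016,  0.018,  0.02 ,
        0.022,  0.024,  0.026,  0.028,  0.03 ,  0.032,  0.034,  0.036,
        0.038]))
rim 400 [0.52854968 0.06256514 0.12851638] ((0.5242822170257568, 0.04360982030630112), 0.044504906982183456) 0.5251658549917074 0.044783534838172726
```

View pics/c.png

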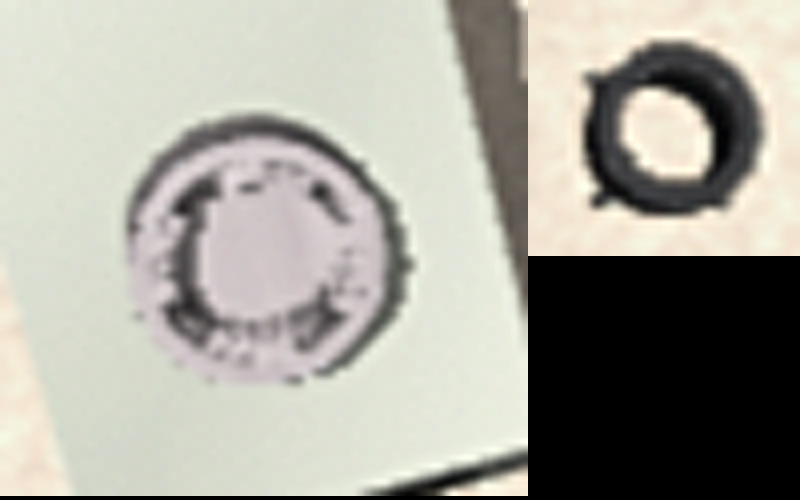

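Crop: four dark notches lie roughly on the diagonals round the cell, at about (200,195), (325,195), (190,320) and (325,325). Ring lugs show at (595,80) and (600,200). I'll compute their angles in the cell frame.

```bash
cat > m2.py <<'E'
from h import *
def frame(yaw,t=.5236):
    n=np.array([-np.sin(t)*np.cos(yaw),-np.sin(t)*np.sin(yaw),np.cos(t)]);y=np.array([-np.sin(yaw),np.cos(yaw),0]);return np.c_[np.cross(y,n),y,n]
c0=np.array([.52855,.06257,.1285])
yaws=[]
for n in('top','scene'):
    if n=='scene': grab('scene')
    p,d=load(n);P=pts(n,d).reshape(-1,3);g=p.reshape(-1,3).mean(1)
    q=P[(np.linalg.norm(P-c0,axis=1)<.075)&(P[:,2]>.05)]
    F=frame(.2504);l=(q-c0)@F
    s=l[(abs(l[:,2]+.031)<.007)&(np.hypot(l[:,0],l[:,1])>.052)]
    A=np.c_[s[:,:2],np.ones(len(s))];co=np.linalg.lstsq(A,s[:,2],rcond=None)[0];nn=F@np.array([-co[0],-co[1],1]);nn/=np.linalg.norm(nn)
    print(n,'slope n',nn,'tilt',np.arccos(nn[2]),'yaw',np.arctan2(-nn[1],-nn[0]),'h at c0',co[2],len(s))
    k=(l[:,2]>-.004)&(l[:,2]<.006)&(np.hypot(l[:,0],l[:,1])<.05);f=l[k]
    print(' rim z',np.median(f[:,2]),'mean',f.mean(0),'encl',cv2.minEnclosingCircle(f[:,:2].astype(np.float32)))
    cc=np.array(cv2.minEnclosingCircle(f[:,:2].astype(np.float32))[0])
    m=l[(l[:,2]<-.006)&(l[:,2]>-.016)];v=m[:,:2]-cc;rr=np.hypot(*v.T);k=(rr>.030)&(rr<.0355);a=np.degrees(np.arctan2(v[k,1],v[k,0]))
    print(' notch n',k.sum(),'mod90',np.degrees(np.angle(np.exp(4j*np.radians(a)).mean()))/4,abs(np.exp(4j*np.radians(a)).mean()),np.sort(a.round()))
# lugs, top view
p,d=load('top');g=p.mean(2)
from itertools import product
rc=np.array([.4879,-.3055])
for (n,bx) in(('top',(325,370,195,240)),('scene',(175,220,145,190))):
    p,d=load(n);g=p.mean(2);o=[]
    for u,v in product(range(*bx[:2]),range(*bx[2:])):
        if g[v,u]<70:
            X=ray(n,u,v,.009)[:2]-rc;o.append(X)
    o=np.array(o);rr=np.hypot(*o.T);k=(rr>.0315)&(rr<.037);print(n,'lugs',[(round(float(x)),round(float(1000*y),1)) for x,y in sorted(zip(np.degrees(np.arctan2(o[k,1],o[k,0])),rr[k]))])
p,d=load('scene');P=pts('scene',d)
for nm,ctr,lo,hi in(('lens',(.496,.324),.055,.065),('ring',(.488,-.3055),.038,.048)):
    q=P.reshape(-1,3);q=q[(np.hypot(q[:,0]-ctr[0],q[:,1]-ctr[1])<.04)&(q[:,2]>lo)&(q[:,2]<hi)];print(nm,len(q),q.mean(0),cv2.minEnclosingCircle(q[:,:2].astype(np.float32)))
p,d=load('top');P=pts('top',d)[175:205,90:120].reshape(-1,3);q=P[P[:,2]>.04];print('tube',q.mean(0),q.max(0))
E
python3 m2.py
```

```text
top slope n [-0.47845185 -0.12853857  0.86865509] tilt 0.5183152021039958 yaw 0.26245796659912274 h at c0 -0.030064726536113976 733
 rim z 5.720052762426589e-05 mean [-0.0003233   0.00048445  0.00014359] encl ((-0.00113141059409827, -0.0009610485285520554), 0.04450492560863495)
 notch n 42 mod90 22.310356146887287 0.596644728127199 [-173. -170. -169. -167. -165. -163. -157. -155. -154. -150. -150.  -85.
  -79.  -78.  -76.  -71.  -68.  -61.  -60.   18.   23.   28.   35.  108.
  108.  110.  114.  115.  118.  120.  121.  122.  125.  127.  128.  133.
  140.  156.  161.  166.  172.  177.]
scene slope n [-0.4824112  -0.12667308  0.8667372 ] tilt 0.5221734294696665 yaw 0.25678618177228035 h at c0 -0.030670526400462774 137
 rim z -0.0005816653508182504 mean [ 0.00361316  0.00259395 -0.00089461] encl ((-0.0002796676999423653, 0.0002174951951019466), 0.047539446502923965)
 notch n 10 mod90 13.142685566997137 0.4735649012673462 [-178. -174. -174. -161. -157. -152. -151. -133.  168.  178.]
top lugs [(-138, 32.6), (-119, 32.1), (-112, 33.7), (-107, 32.9), (-102, 32.4), (-96, 32.1), (-91, 32.1), (
[... 413 characters left out ...]
(2, 32.8), (8, 33.1), (43, 32.9), (130, 32.4), (133, 34.5), (137, 32.5)]
scene lugs [(-171, 35.6), (-165, 34.2), (-160, 33.2), (-153, 32.5), (-147, 32.2), (-140, 32.3), (-134, 32.8), (-128, 33.7), (-122, 35.0), (-117, 36.6), (-108, 33.5), (-103, 35.8), (-93, 34.2), (-53, 31.9), (-43, 32.0), (29, 34.3), (35, 34.2), (41, 34.4), (46, 34.9), (60, 31.9), (132, 32.5), (162, 34.3), (173, 35.1), (178, 32.9)]
lens 79 [0.49785016 0.3257108  0.05850032] ((0.49717628955841064, 0.3247523307800293), 0.01705125719308853)
ring 93 [ 0.48925672 -0.30295477  0.04158515] ((0.48811402916908264, -0.30459535121917725), 0.032967958599328995)
tube [0.54817419 0.39326803 0.11975389] [0.56450769 0.41721685 1.33004224]
```

>>> {"name": "servo_tool", "arguments": {
  "plan": [
    {"hand": -1, "tx": 20, "ty": -20, "az": -7},
    {"tx": 20, "ty": -20, "az": -7},
    {"tx": 20, "ty": -20, "az": -7},
    {"tx": 20, "ty": -20, "az": -7},
    {"tx": 20, "ty": -20, "az": -7},
    {"tx": 20, "ty": -20, "az": -7},
    {"tx": 20, "ty": -20, "az": -7},
    {"tx": 20, "ty": -20, "az": -7},
    {"tx": 20, "ty": -20, "az": -7},
    {"tx": 20, "ty": -20, "az": -7},
    {"tx": 20, "ty": -20, "az": -7},
    {"tx": 20, "ty": -20, "az": -7},
    {"tx": 20, "ty": -20, "az": -6},
    {"tz": -20},
    {"tz": -20},
    {"tz": -20},
    {"tz": -20},
    {"tz": 0},
    {"tz": 0}
  ],
  "squeeze": 40
}}

```text
invalid input
```

```bash
cat > st.py <<'E'
from h import *
from scipy.spatial.transform import Rotation as Ro
s=r.sense();Rm=Ro.from_quat(s['orientation']).as_matrix()
F=np.array
print('t',round(s['t'],2),'pos',s['tool_pos'].round(4),'z',Rm[:,2].round(3),'y',Rm[:,1].round(3),'q',np.degrees(s['joint_positions']).round(0),'f',s['contact_force'].round(1),'m',s['ft_torque'].round(2),'w',round(s['width'],4),s['finger_force'])
E
python3 st.py
```

```text
t 0.15 pos [0.234  0.5793 0.2309] z [-0.    -0.001 -1.   ] y [ 0.375  0.927 -0.001] q [-72.  30.  -2.  92.   1.  59.  -6.] f [ 0.   0.3 -0.8] m [ 0.03 -0.01  0.02] w 0.0854 0.0
```

>>> {"name": "servo_tool", "arguments": {
  "plan": [
    {"hand": -1, "tx": 20, "ty": -20, "tz": 0, "ax": 0, "ay": 0, "az": -7},
    {"hand": -1, "tx": 20, "ty": -20, "tz": 0, "ax": 0, "ay": 0, "az": -7},
    {"hand": -1, "tx": 20, "ty": -20, "tz": 0, "ax": 0, "ay": 0, "az": -7},
    {"hand": -1, "tx": 20, "ty": -20, "tz": 0, "ax": 0, "ay": 0, "az": -7},
    {"hand": -1, "tx": 20, "ty": -20, "tz": 0, "ax": 0, "ay": 0, "az": -7},
    {"hand": -1, "tx": 20, "ty": -20, "tz": 0, "ax": 0, "ay": 0, "az": -7},
    {"hand": -1, "tx": 20, "ty": -20, "tz": 0, "ax": 0, "ay": 0, "az": -7},
    {"hand": -1, "tx": 20, "ty": -20, "tz": 0, "ax": 0, "ay": 0, "az": -7},
    {"hand": -1, "tx": 20, "ty": -20, "tz": 0, "ax": 0, "ay": 0, "az": -7},
    {"hand": -1, "tx": 20, "ty": -20, "tz": 0, "ax": 0, "ay": 0, "az": -7},
    {"hand": -1, "tx": 20, "ty": -20, "tz": 0, "ax": 0, "ay": 0, "az": -7},
    {"hand": -1, "tx": 20, "ty": -20, "tz": 0, "ax": 0, "ay": 0, "az": -7},
    {"hand": -1, "tx": 20, "ty": -20, "tz": 0, "ax": 0, "ay": 0, "az": -6},
    {"hand": -1, "tx": 0, "ty": 0, "tz": -20, "ax": 0, "ay": 0, "az": 0},
    {"hand": -1, "tx": 0, "ty": 0, "tz": -20, "ax": 0, "ay": 0, "az": 0},
    {"hand": -1, "tx": 0, "ty": 0, "tz": -20, "ax": 0, "ay": 0, "az": 0},
    {"hand": -1, "tx": 0, "ty": 0, "tz": -20, "ax": 0, "ay": 0, "az": 0},
    {"hand": -1, "tx": 0, "ty": 0, "tz": 0, "ax": 0, "ay": 0, "az": 0},
    {"hand": -1, "tx": 0, "ty": 0, "tz": 0, "ax": 0, "ay": 0, "az": 0}
  ],
  "squeeze": 40
}}

```text
t: 1.73
tool_pos: [0.4938, 0.3192, 0.151]
orientation: [0.829, 0.559, -0.001, 0.0]
contact_force: [0.1, 1.2, 0.9]
width: 0.0856
finger_force: 0.0
```

```bash
python3 st.py
```

```text
t 1.73 pos [0.4938 0.3192 0.151 ] z [-0.001 -0.001 -1.   ] y [ 0.927 -0.375 -0.001] q [-53.  34.  21. 102. -16.  47. -47.] f [0.1 1.2 0.9] m [-0.02 -0.04 -0.02] w 0.0856 0.0
```

>>> {"name": "servo_tool", "arguments": {
  "plan": [
    {"hand": -1, "tx": 3, "ty": 5.5, "tz": -20, "ax": 0, "ay": 0, "az": 0},
    {"hand": -1, "tx": 0, "ty": 0, "tz": -25, "ax": 0, "ay": 0, "az": 0},
    {"hand": -1, "tx": 0, "ty": 0, "tz": -25, "ax": 0, "ay": 0, "az": 0},
    {"hand": -1, "tx": 0, "ty": 0, "tz": -25, "ax": 0, "ay": 0, "az": 0},
    {"hand": -1, "tx": 0, "ty": 0, "tz": -15, "ax": 0, "ay": 0, "az": 0},
    {"hand": -1, "tx": 0, "ty": 0, "tz": -11, "ax": 0, "ay": 0, "az": 0},
    {"hand": -1, "tx": 0, "ty": 0, "tz": 0, "ax": 0, "ay": 0, "az": 0},
    {"hand": 1, "tx": 0, "ty": 0, "tz": 0, "ax": 0, "ay": 0, "az": 0},
    {"hand": 1, "tx": 0, "ty": 0, "tz": 0, "ax": 0, "ay": 0, "az": 0},
    {"hand": 1, "tx": 0, "ty": 0, "tz": 0, "ax": 0, "ay": 0, "az": 0},
    {"hand": 1, "tx": 0, "ty": 0, "tz": 0, "ax": 0, "ay": 0, "az": 0},
    {"hand": 1, "tx": 0, "ty": 0, "tz": 0, "ax": 0, "ay": 0, "az": 0},
    {"hand": 1, "tx": 0, "ty": 0, "tz": 0, "ax": 0, "ay": 0, "az": 0}
  ],
  "squeeze": 40
}}

```text
t: 2.82
tool_pos: [0.4973, 0.3254, 0.0313]
orientation: [0.829, 0.559, 0.001, -0.0]
contact_force: [-2.1, -0.2, 10.4]
width: 0.0312
finger_force: 38.7
```

```bash
python3 st.py
```

```text
t 2.82 pos [0.4973 0.3254 0.0313] z [ 0.001  0.001 -1.   ] y [ 0.927 -0.374  0.   ] q [-50.  44.  16. 104. -20.  34. -44.] f [-2.1 -0.2 10.4] m [-0.16  0.58  0.03] w 0.0312 38.70054066181183
```

>>> {"name": "servo_tool", "arguments": {
  "plan": [
    {"hand": 1, "tx": 0, "ty": 0, "tz": 15, "ax": 0, "ay": 0, "az": 0},
    {"hand": 1, "tx": 0, "ty": 0, "tz": 33, "ax": 0, "ay": 0, "az": 0},
    {"hand": 1, "tx": 0, "ty": 0, "tz": 33, "ax": 0, "ay": 0, "az": 0},
    {"hand": 1, "tx": 0, "ty": 0, "tz": 33, "ax": 0, "ay": 0, "az": 0},
    {"hand": 1, "tx": 0, "ty": 0, "tz": 33, "ax": 0, "ay": 0, "az": 0},
    {"hand": 1, "tx": 0.5, "ty": -15, "tz": 33, "ax": 0, "ay": 0, "az": 0},
    {"hand": 1, "tx": 0.5, "ty": -28, "tz": 0, "ax": 1.51, "ay": -5.81, "az": 0},
    {"hand": 1, "tx": 0.5, "ty": -28, "tz": 0, "ax": 1.51, "ay": -5.81, "az": 0},
    {"hand": 1, "tx": 0.5, "ty": -28, "tz": 0, "ax": 1.51, "ay": -5.81, "az": 0},
    {"hand": 1, "tx": 0.5, "ty": -28, "tz": 0, "ax": 1.51, "ay": -5.81, "az": 0},
    {"hand": 1, "tx": 0.5, "ty": -28, "tz": 0, "ax": 1.51, "ay": -5.81, "az": 0},
    {"hand": 1, "tx": 0.5, "ty": -28, "tz": 0, "ax": 0, "ay": 0, "az": 0},
    {"hand": 1, "tx": 0.5, "ty": -28, "tz": 0, "ax": 0, "ay": 0, "az": 0},
    {"hand": 1, "tx": 0.5, "ty": -28, "tz": 0, "ax": 0, "ay": 0, "az": 0},
    {"hand": 1, "tx": 0.5, "ty": -28, "tz": 0, "ax": 0, "ay": 0, "az": 0},
    {"hand": 1, "tx": 0, "ty": 0, "tz": 0, "ax": 0, "ay": 0, "az": 0},
    {"hand": 1, "tx": 0, "ty": 0, "tz": 0, "ax": 0, "ay": 0, "az": 0},
    {"hand": 1, "tx": 0, "ty": 0, "tz": 0, "ax": 0, "ay": 0, "az": 0}
  ]
}}

```text
t: 4.32
tool_pos: [0.502, 0.0812, 0.2073]
orientation: [0.812, 0.543, 0.198, 0.079]
contact_force: [0.1, 0.8, -2.6]
width: 0.0306
finger_force: 40.4
```

```bash
cat >> st.py <<'E'
yaw=.255;t=.5236
n=F([-np.sin(t)*np.cos(yaw),-np.sin(t)*np.sin(yaw),np.cos(t)]);y=F([-np.sin(yaw),np.cos(yaw),0]);M=np.c_[np.cross(y,n),y,n]
rim=F([.5281,.0623,.1283]);seat=rim-.025*n
l=(s['tool_pos']-seat)@M*1000
print('TCP in mount mm',l.round(1),'tool z in mount',(M.T@Rm[:,2]).round(3),'y ang',np.degrees(np.arctan2(*(M.T@Rm[:,1])[[1,0]])).round(1),'F mount',(M.T@s['contact_force']).round(1),'T mount',(M.T@s['ft_torque']).round(2))
import sys
if len(sys.argv)>1:
    g=F(list(map(float,sys.argv[1:4]))); print('world shift mm to',g,(M@(g-l)).round(1),'turn deg',np.degrees(np.cross(Rm[:,2],-n)).round(2))
E
python3 st.py 0 0 76; python3 -c "
from h import *
p,d=grab('scene');q=p[150:280,200:340];cv2.imwrite('pics/d.png',cv2.convertScaleAbs(cv2.resize(q,None,fx=4,fy=4,interpolation=2),alpha=1.4))"
```

```text
t 4.32 pos [0.502  0.0812 0.2073] z [ 0.407  0.087 -0.909] y [ 0.851 -0.398  0.343] q [-27.  12.  12. 131.  -3.  13. -37.] f [ 0.1  0.8 -2.6] m [-0.14  0.61 -0.  ] w 0.0306 40.39048790931702
TCP in mount mm [ 21.8  24.8 103.7] tool z in mount [-0.094 -0.019 -0.995] y ang -36.9 F mount [-1.   0.7 -2.4] T mount [ 0.01  0.63 -0.01]
world shift mm to [ 0.  0. 76.] [  1.4 -25.3 -34.9] turn deg [ 2.26 -4.98  0.54]
```

View pics/d.png

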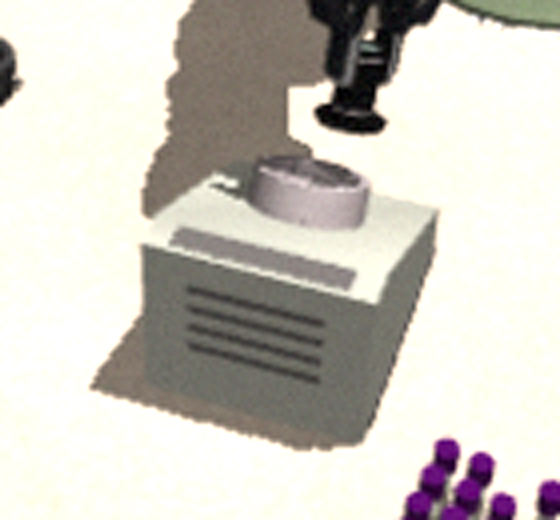

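The lens is held flange-down at (350,115), up and to the side of the cell at (310,190). It's short of the full tilt, so I'll correct that gently.

>>> {"name": "servo_tool", "arguments": {
  "plan": [
    {"hand": 1, "tx": 0.3, "ty": -5, "tz": -5, "ax": 0.38, "ay": -0.83, "az": 0.09},
    {"hand": 1, "tx": 0.3, "ty": -5, "tz": -5, "ax": 0.38, "ay": -0.83, "az": 0.09},
    {"hand": 1, "tx": 0.3, "ty": -5, "tz": -5, "ax": 0.38, "ay": -0.83, "az": 0.09},
    {"hand": 1, "tx": 0.3, "ty": -5, "tz": -5, "ax": 0.38, "ay": -0.83, "az": 0.09},
    {"hand": 1, "tx": 0.2, "ty": -5, "tz": -5, "ax": 0.38, "ay": -0.83, "az": 0.09},
    {"hand": 1, "tx": 0, "ty": 0, "tz": -5, "ax": 0.38, "ay": -0.83, "az": 0.09},
    {"hand": 1, "tx": 0, "ty": 0, "tz": 0, "ax": 0, "ay": 0, "az": 0},
    {"hand": 1, "tx": 0, "ty": 0, "tz": 0, "ax": 0, "ay": 0, "az": 0}
  ]
}}

```text
t: 5.03
tool_pos: [0.5, 0.0623, 0.1867]
orientation: [0.808, 0.543, 0.213, 0.083]
contact_force: [-0.6, 0.5, -2.6]
width: 0.0307
finger_force: 40.4
```

```bash
python3 st.py 0 0 76
```

```text
t 5.03 pos [0.5    0.0623 0.1867] z [ 0.434  0.098 -0.895] y [ 0.842 -0.397  0.365] q [  3.  15. -20. 133.  42.   9. -77.] f [-0.6  0.5 -2.6] m [-0.17  0.73 -0.02] w 0.0307 40.388263463974
TCP in mount mm [ 5.6  7.1 89.2] tool z in mount [-0.062 -0.015 -0.998] y ang -36.6 F mount [-1.7  0.6 -2. ] T mount [ 0.01  0.75 -0.02]
world shift mm to [ 0.  0. 76.] [  3.5  -6.4 -14.2] turn deg [ 1.62 -3.26  0.43]
```

>>> {"name": "servo_tool", "arguments": {
  "plan": [
    {"hand": 1, "tx": 0.5, "ty": -1, "tz": -2, "ax": 0.3, "ay": -0.5, "az": 0.07},
    {"hand": 1, "tx": 0.5, "ty": -1, "tz": -2, "ax": 0.3, "ay": -0.5, "az": 0.07},
    {"hand": 1, "tx": 0.5, "ty": -1, "tz": -2, "ax": 0.3, "ay": -0.5, "az": 0.07},
    {"hand": 1, "tx": 0.5, "ty": -1, "tz": -2, "ax": 0.3, "ay": -0.5, "az": 0.07},
    {"hand": 1, "tx": 0.5, "ty": -1, "tz": -2, "ax": 0.2, "ay": -0.5, "az": 0.07},
    {"hand": 1, "tx": 0.5, "ty": -1, "tz": -2, "ax": 0.2, "ay": -0.5, "az": 0.07},
    {"hand": 1, "tx": 0.5, "ty": -0.5, "tz": -2, "ax": 0, "ay": -0.3, "az": 0},
    {"hand": 1, "tx": 0, "ty": 0, "tz": 0, "ax": 0, "ay": 0, "az": 0},
    {"hand": 1, "tx": 0, "ty": 0, "tz": 0, "ax": 0, "ay": 0, "az": 0}
  ]
}}

```text
t: 5.78
tool_pos: [0.5035, 0.0558, 0.1727]
orientation: [0.801, 0.54, 0.244, 0.087]
contact_force: [-0.3, 0.2, -2.8]
width: 0.0305
finger_force: 40.4
```

```bash
python3 st.py 0 0 76
```

```text
t 5.78 pos [0.5035 0.0558 0.1727] z [ 0.484  0.125 -0.866] y [ 0.823 -0.401  0.402] q [  19.   19.  -37.  135.   94.   10. -127.] f [-0.3  0.2 -2.8] m [-0.23  0.83 -0.04] w 0.0305 40.42030870914459
TCP in mount mm [ 0.2 -0.1 76.2] tool z in mount [ 0.    -0.001 -1.   ] y ang -36.5 F mount [-1.7  0.3 -2.3] T mount [-0.03  0.87 -0.02]
world shift mm to [ 0.  0. 76.] [-0.1  0.  -0.3] turn deg [0.05 0.02 0.03]
```

>>> {"name": "servo_tool", "arguments": {
  "plan": [
    {"hand": 1, "tx": 2.4, "ty": 0.6, "tz": -4.3, "ax": 0, "ay": 0, "az": 0},
    {"hand": 1, "tx": 2.4, "ty": 0.6, "tz": -4.3, "ax": 0, "ay": 0, "az": 0},
    {"hand": 1, "tx": 2.4, "ty": 0.6, "tz": -4.3, "ax": 0, "ay": 0, "az": 0},
    {"hand": 1, "tx": 1.5, "ty": 0.4, "tz": -2.6, "ax": 0, "ay": 0, "az": 0},
    {"hand": 1, "tx": 1.5, "ty": 0.4, "tz": -2.6, "ax": 0, "ay": 0, "az": 0},
    {"hand": 1, "tx": 1, "ty": 0.25, "tz": -1.7, "ax": 0, "ay": 0, "az": 0},
    {"hand": 1, "tx": 1, "ty": 0.25, "tz": -1.7, "ax": 0, "ay": 0, "az": 0},
    {"hand": 1, "tx": 0, "ty": 0, "tz": 0, "ax": 0, "ay": 0, "az": 0}
  ]
}}

```text
t: 6.45
tool_pos: [0.5154, 0.0587, 0.1509]
orientation: [0.801, 0.54, 0.244, 0.086]
contact_force: [-1.5, 2.4, -6.4]
width: 0.0306
finger_force: 40.3
```

```bash
python3 st.py 0 0 45; python3 -c "
from h import *
p,d=grab('scene');q=p[165:225,240:320];a=cv2.resize(q,None,fx=5,fy=5,interpolation=2)
p,d=grab('top');q=p[155:235,180:260];b=cv2.resize(q,None,fx=5,fy=5,interpolation=2)
o=np.zeros((400,800,3),np.uint8);o[:300,:400]=a;o[:,400:]=b
cv2.imwrite('pics/e.png',cv2.convertScaleAbs(o,alpha=1.7))"
```

```text
t 6.45 pos [0.5154 0.0587 0.1509] z [ 0.484  0.126 -0.866] y [ 0.823 -0.401  0.402] q [  22.   24.  -41.  134.  104.   15. -135.] f [-1.5  2.4 -6.4] m [0.23 1.7  0.34] w 0.0306 40.28957962989807
TCP in mount mm [-0.1 -0.3 51.2] tool z in mount [ 0. -0. -1.] y ang -36.6 F mount [-4.   2.7 -5.1] T mount [ 0.74  1.58 -0.03]
world shift mm to [ 0.  0. 45.] [ 3.   1.1 -5.3] turn deg [0.01 0.02 0.01]
```

View pics/e.png

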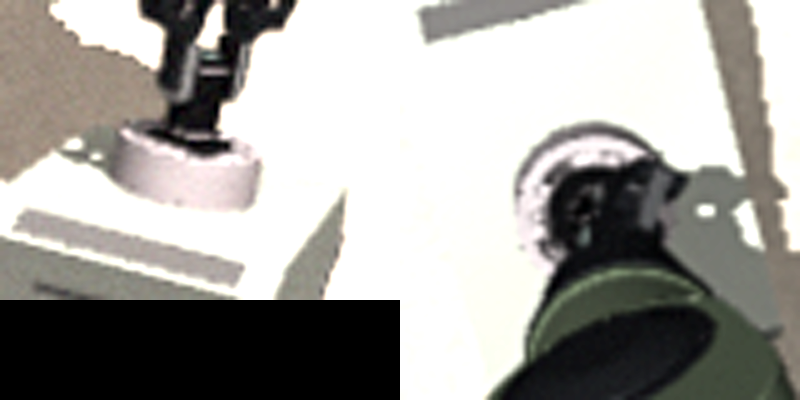

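The flange is inside the bore (left view (190,140)). There's a light side load, so I'll ease off sideways and continue down.

>>> {"name": "servo_tool", "arguments": {
  "plan": [
    {"hand": 1, "tx": -0.8, "ty": 0.5, "tz": -0.4, "ax": 0, "ay": 0, "az": 0},
    {"hand": 1, "tx": 1, "ty": 0.25, "tz": -1.7, "ax": 0, "ay": 0, "az": 0},
    {"hand": 1, "tx": 1, "ty": 0.25, "tz": -1.7, "ax": 0, "ay": 0, "az": 0},
    {"hand": 1, "tx": 1, "ty": 0.25, "tz": -1.7, "ax": 0, "ay": 0, "az": 0},
    {"hand": 1, "tx": 1, "ty": 0.25, "tz": -1.7, "ax": 0, "ay": 0, "az": 0},
    {"hand": 1, "tx": 0, "ty": 0, "tz": 0, "ax": 0, "ay": 0, "az": 0}
  ]
}}

```text
t: 7.05
tool_pos: [0.5192, 0.0601, 0.1439]
orientation: [0.801, 0.54, 0.245, 0.086]
contact_force: [-0.8, 3.6, -4.6]
width: 0.0308
finger_force: 40.6
```

```bash
python3 st.py 0 0 31
```

```text
t 7.05 pos [0.5192 0.0601 0.1439] z [ 0.485  0.126 -0.865] y [ 0.822 -0.402  0.403] q [  23.   25.  -43.  134.  107.   17. -137.] f [-0.8  3.6 -4.6] m [0.47 1.31 0.46] w 0.0308 40.550495982170105
TCP in mount mm [-0.2  0.1 43.1] tool z in mount [ 0.001 -0.001 -1.   ] y ang -36.6 F mount [-2.2  3.7 -4.1] T mount [0.91 1.15 0.01]
world shift mm to [ 0.  0. 31.] [  6.    1.4 -10.4] turn deg [0.02 0.07 0.02]
```

>>> {"name": "servo_tool", "arguments": {
  "plan": [
    {"hand": 1, "tx": -0.4, "ty": 1.2, "tz": 0, "ax": 0, "ay": 0, "az": 0},
    {"hand": 1, "tx": 1, "ty": 0.25, "tz": -1.7, "ax": 0, "ay": 0, "az": 0},
    {"hand": 1, "tx": 1, "ty": 0.25, "tz": -1.7, "ax": 0, "ay": 0, "az": 0},
    {"hand": 1, "tx": 1, "ty": 0.25, "tz": -1.7, "ax": 0, "ay": 0, "az": 0},
    {"hand": 1, "tx": 1, "ty": 0.25, "tz": -1.7, "ax": 0, "ay": 0, "az": 0},
    {"hand": 1, "tx": 0, "ty": 0, "tz": 0, "ax": 0, "ay": 0, "az": 0}
  ]
}}

```text
t: 7.55
tool_pos: [0.5228, 0.062, 0.137]
orientation: [0.801, 0.54, 0.244, 0.087]
contact_force: [-0.3, -0.4, -2.2]
width: 0.0307
finger_force: 40.8
```

```bash
python3 st.py 0 0 31
```

```text
t 7.55 pos [0.5228 0.062  0.137 ] z [ 0.485  0.125 -0.865] y [ 0.822 -0.402  0.403] q [  23.   27.  -44.  134.  108.   18. -138.] f [-0.3 -0.4 -2.2] m [-0.17  0.79 -0.01] w 0.0307 40.75120031833649
TCP in mount mm [-0.1  1.  35.2] tool z in mount [ 0.001 -0.001 -1.   ] y ang -36.6 F mount [-1.5 -0.3 -1.7] T mount [ 0.02  0.81 -0.02]
world shift mm to [ 0.  0. 31.] [ 2.4 -0.4 -3.5] turn deg [0.04 0.08 0.04]
```

>>> {"name": "servo_tool", "arguments": {
  "plan": [
    {"hand": 1, "tx": 0.7, "ty": 0.2, "tz": -1.3, "ax": 0, "ay": 0, "az": 0},
    {"hand": 1, "tx": 0.7, "ty": 0.2, "tz": -1.3, "ax": 0, "ay": 0, "az": 0},
    {"hand": 1, "tx": 0.5, "ty": 0.1, "tz": -0.9, "ax": 0, "ay": 0, "az": 0},
    {"hand": 1, "tx": 0.5, "ty": 0.1, "tz": -0.9, "ax": 0, "ay": 0, "az": 0},
    {"hand": 1, "tx": 0, "ty": 0, "tz": 0, "ax": 0, "ay": 0, "az": 0}
  ]
}}

```text
t: 7.97
tool_pos: [0.525, 0.0628, 0.1336]
orientation: [0.8, 0.54, 0.245, 0.087]
contact_force: [-14.3, -4.6, 22.6]
width: 0.0311
finger_force: 46.1
```

```bash
python3 st.py 0 0 31
```

```text
t 7.97 pos [0.525  0.0628 0.1336] z [ 0.486  0.125 -0.865] y [ 0.822 -0.401  0.404] q [  23.   28.  -44.  134.  109.   19. -139.] f [-14.3  -4.6  22.6] m [-0.04  0.97  0.14] w 0.0311 46.091848611831665
TCP in mount mm [ 0.2  1.2 31. ] tool z in mount [ 0.002 -0.002 -1.   ] y ang -36.6 F mount [-1.7 -0.8 27. ] T mount [0.25 0.95 0.02]
world shift mm to [ 0.  0. 31.] [ 0.1 -1.2 -0.1] turn deg [0.04 0.16 0.05]
```

>>> {"name": "servo_tool", "arguments": {
  "plan": [
    {"hand": 1, "tx": -0.2, "ty": 0, "tz": 0.4, "ax": 0, "ay": 0, "az": 0},
    {"hand": -1, "tx": 0, "ty": 0, "tz": 0, "ax": 0, "ay": 0, "az": 0},
    {"hand": -1, "tx": 0, "ty": 0, "tz": 0, "ax": 0, "ay": 0, "az": 0},
    {"hand": -1, "tx": 0, "ty": 0, "tz": 0, "ax": 0, "ay": 0, "az": 0},
    {"hand": -1, "tx": 0, "ty": 0, "tz": 0, "ax": 0, "ay": 0, "az": 0},
    {"hand": -1, "tx": -4.8, "ty": -1.3, "tz": 8.7, "ax": 0, "ay": 0, "az": 0},
    {"hand": -1, "tx": -7.3, "ty": -1.9, "tz": 13, "ax": 0, "ay": 0, "az": 0},
    {"hand": -1, "tx": -7.3, "ty": -1.9, "tz": 13, "ax": 0, "ay": 0, "az": 0},
    {"hand": -1, "tx": -7.3, "ty": -1.9, "tz": 13, "ax": 0, "ay": 0, "az": 0},
    {"hand": -1, "tx": 0, "ty": 0, "tz": 20, "ax": 0, "ay": 0, "az": 0},
    {"hand": -1, "tx": 0, "ty": -10, "tz": 20, "ax": -1.51, "ay": 5.81, "az": 0},
    {"hand": -1, "tx": 0, "ty": -20, "tz": 0, "ax": -1.51, "ay": 5.81, "az": 0},
    {"hand": -1, "tx": 0, "ty": -20, "tz": 0, "ax": -1.51, "ay": 5.81, "az": 0},
    {"hand": -1, "tx": 0, "ty": -20, "tz": 0, "ax": -1.51, "ay": 5.81, "az": 0},
    {"hand": -1, "tx": 0, "ty": -20, "tz": 0, "ax": -1.51, "ay": 5.81, "az": 0}
  ]
}}

```text
t: 9.22
tool_pos: [0.5082, -0.0137, 0.1957]
orientation: [0.825, 0.551, 0.103, 0.065]
contact_force: [0.8, -2.0, -0.0]
width: 0.0853
finger_force: 0.0
```

```bash
python3 st.py 0 0 31
```

```text
t 9.22 pos [ 0.5082 -0.0137  0.1957] z [ 0.241  0.007 -0.97 ] y [ 0.897 -0.384  0.22 ] q [ 37.  23. -53. 121.  37.  36. -62.] f [ 0.8 -2.  -0. ] m [-0.15  0.27  0.03] w 0.0853 0.0
TCP in mount mm [  0.5 -68.5 102.6] tool z in mount [-0.282 -0.054 -0.958] y ang -37.5 F mount [ 0.2 -2.1 -0.2] T mount [-0.05  0.3   0.06]
world shift mm to [ 0.  0. 31.] [ 17.   75.2 -62.2] turn deg [  6.66 -14.93   1.55]
```

>>> {"name": "servo_tool", "arguments": {
  "plan": [
    {"hand": -1, "tx": -1, "ty": -16, "tz": 0, "ax": -0.2, "ay": 7, "az": 0},
    {"hand": -1, "tx": -1, "ty": -16, "tz": 0, "ax": -0.2, "ay": 7, "az": 0},
    {"hand": -1, "tx": -1.5, "ty": -20, "tz": 0, "ax": 0, "ay": 0, "az": 7},
    {"hand": -1, "tx": -1.5, "ty": -20, "tz": 0, "ax": 0, "ay": 0, "az": 7},
    {"hand": -1, "tx": -1.5, "ty": -20, "tz": 0, "ax": 0, "ay": 0, "az": 7},
    {"hand": -1, "tx": -1.5, "ty": -20, "tz": 0, "ax": 0, "ay": 0, "az": 7},
    {"hand": -1, "tx": -1.5, "ty": -20, "tz": 0, "ax": 0, "ay": 0, "az": 7},
    {"hand": -1, "tx": -1.5, "ty": -20, "tz": 0, "ax": 0, "ay": 0, "az": 7},
    {"hand": -1, "tx": -1.5, "ty": -20, "tz": 0, "ax": 0, "ay": 0, "az": 7},
    {"hand": -1, "tx": -1.5, "ty": -20, "tz": 0, "ax": 0, "ay": 0, "az": 7},
    {"hand": -1, "tx": -1.5, "ty": -20, "tz": 0, "ax": 0, "ay": 0, "az": 7},
    {"hand": -1, "tx": -1.5, "ty": -20, "tz": 0, "ax": 0, "ay": 0, "az": 7},
    {"hand": -1, "tx": -1.5, "ty": -20, "tz": 0, "ax": 0, "ay": 0, "az": 7},
    {"hand": -1, "tx": -1.5, "ty": -20, "tz": 0, "ax": 0, "ay": 0, "az": 7},
    {"hand": -1, "tx": -1.5, "ty": -20, "tz": 0, "ax": 0, "ay": 0, "az": 7},
    {"hand": -1, "tx": 0, "ty": 0, "tz": 0, "ax": 0, "ay": 0, "az": 0},
    {"hand": -1, "tx": 0, "ty": 0, "tz": 0, "ax": 0, "ay": 0, "az": 0}
  ]
}}

```text
t: 10.63
tool_pos: [0.4876, -0.3071, 0.1946]
orientation: [0.189, 0.982, 0.003, 0.0]
contact_force: [-0.1, 1.5, 0.4]
width: 0.0855
finger_force: 0.0
```

```bash
python3 st.py;python3 -c "
from h import *
p,d=grab('top');b=cv2.resize(p[150:240,180:260],None,fx=6,fy=6,interpolation=2)
p,d=grab('scene');a=cv2.resize(p[165:225,250:305],None,fx=5,fy=5,interpolation=2)
o=np.zeros((540,760,3),np.uint8);o[:,:480]=b;o[:300,480:755]=a
cv2.imwrite('pics/f.png',cv2.convertScaleAbs(o,alpha=1.4))"
```

```text
t 10.63 pos [ 0.4876 -0.3071  0.1946] z [ 0.001  0.005 -1.   ] y [0.372 0.928 0.005] q [ 71.  46. -72.  99.  47.  71.  55.] f [-0.1  1.5  0.4] m [-0.02 -0.04 -0.04] w 0.0855 0.0
TCP in mount mm [ -81.4 -347.2  148.6] tool z in mount [-0.498  0.005 -0.867] y ang 57.3 F mount [0.4 1.4 0.2] T mount [-0.05 -0.04 -0.02]
```

View pics/f.png

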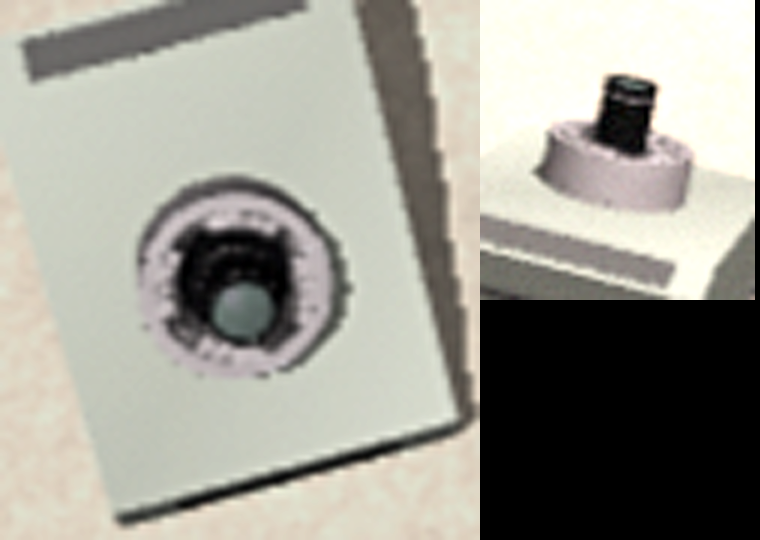

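Lens upright in the cell, concentric, with the notches visible at the corners (185,240), (285,240), (185,330) and (280,330). Next I grasp the ring and re-measure the cell with these views.

>>> {"name": "servo_tool", "arguments": {
  "plan": [
    {"hand": -1, "tx": 0.5, "ty": 2, "tz": -35, "ax": -0.3, "ay": 0, "az": 0},
    {"hand": -1, "tx": 0, "ty": 0, "tz": -35, "ax": 0, "ay": 0, "az": 0},
    {"hand": -1, "tx": 0, "ty": 0, "tz": -35, "ax": 0, "ay": 0, "az": 0},
    {"hand": -1, "tx": 0, "ty": 0, "tz": -30, "ax": 0, "ay": 0, "az": 0},
    {"hand": -1, "tx": 0, "ty": 0, "tz": -25, "ax": 0, "ay": 0, "az": 0},
    {"hand": -1, "tx": 0, "ty": 0, "tz": -19, "ax": 0, "ay": 0, "az": 0},
    {"hand": -1, "tx": 0, "ty": 0, "tz": 0, "ax": 0, "ay": 0, "az": 0},
    {"hand": 1, "tx": 0, "ty": 0, "tz": 0, "ax": 0, "ay": 0, "az": 0},
    {"hand": 1, "tx": 0, "ty": 0, "tz": 0, "ax": 0, "ay": 0, "az": 0},
    {"hand": 1, "tx": 0, "ty": 0, "tz": 0, "ax": 0, "ay": 0, "az": 0},
    {"hand": 1, "tx": 0, "ty": 0, "tz": 0, "ax": 0, "ay": 0, "az": 0},
    {"hand": 1, "tx": 0, "ty": 0, "tz": 0, "ax": 0, "ay": 0, "az": 0}
  ],
  "squeeze": 60
}}

```text
t: 11.73
tool_pos: [0.4895, -0.3043, 0.0184]
orientation: [0.188, 0.982, -0.001, 0.002]
contact_force: [-1.2, 2.7, 8.0]
width: 0.0581
finger_force: 63.6
```

```bash
python3 st.py
cat > m3.py <<'E'
from h import *
yaw=.255;t=.5236;F=np.array
n=F([-np.sin(t)*np.cos(yaw),-np.sin(t)*np.sin(yaw),np.cos(t)]);y=F([-np.sin(yaw),np.cos(yaw),0]);M=np.c_[np.cross(y,n),y,n]
seat=F([.5281,.0623,.1283])-.025*n
c=np.zeros(3)
for nm in('top','scene'):
    p,d=load(nm);l=((pts(nm,d).reshape(-1,3)-seat)@M)*1000
    k=(np.hypot(l[:,0],l[:,1])<25)&(l[:,2]>54)&(l[:,2]<66);print(nm,'lens top',l[k].mean(0).round(1),cv2.minEnclosingCircle(l[k][:,:2].astype(np.float32)),k.sum())
cam=r.camera_info('top');K=F(cam['mtx']);R=F(cam['R']);tt=F(cam['t']);o=-R.T@tt
for u,v in((185,240),(285,240),(185,330),(280,330)):
    q=R.T@np.linalg.inv(K)@F([180+u/6,150+v/6,1.]);X=o+q*((seat+.020*n-o)@n)/(q@n);a=(X-seat)@M*1000;print(a.round(1),np.degrees(np.arctan2(a[1]-1,a[0])).round(0))
E
python3 m3.py
```

```text
t 11.73 pos [ 0.4895 -0.3043  0.0184] z [ 0.004 -0.002 -1.   ] y [ 0.37   0.929 -0.001] q [ 65.  58. -61. 105.  62.  58.  45.] f [-1.2  2.7  8. ] m [0.57 0.4  0.03] w 0.0581 63.61941487994045
TCP in mount mm [-167.4 -345.    -5.3] tool z in mount [-0.497 -0.003 -0.868] y ang 57.6 F mount [3.6 2.9 7.2] T mount [ 0.58  0.24 -0.3 ]
top lens top [-1.3 -1.4 59.6] ((-1.8517624139785767, -0.8990551233291626), 16.620525360107422) 118
scene lens top [ 2.   0.2 58.4] ((-0.0982583537697792, 3.0014381408691406), 19.572877883911133) 42
[23.6 16.  20. ] 33.0
[ 11.4 -27.6  20. ] -68.0
[-17.9  26.9  20. ] 125.0
[-29.7 -14.9  20. ] -152.0
```

>>> {"name": "servo_tool", "arguments": {
  "plan": [
    {"hand": 1, "tx": 0, "ty": 0, "tz": 16, "ax": 0, "ay": 0, "az": 0},
    {"hand": 1, "tx": 0, "ty": 0, "tz": 36, "ax": 0, "ay": 0, "az": 0},
    {"hand": 1, "tx": 0, "ty": 0, "tz": 36, "ax": 0, "ay": 0, "az": 0},
    {"hand": 1, "tx": 0, "ty": 0, "tz": 36, "ax": 0, "ay": 0, "az": 0},
    {"hand": 1, "tx": 0, "ty": 0, "tz": 36, "ax": 0, "ay": 0, "az": 0},
    {"hand": 1, "tx": 0, "ty": 15, "tz": 36, "ax": 0, "ay": 0, "az": 0},
    {"hand": 1, "tx": 0, "ty": 28, "tz": 0, "ax": 0, "ay": 0, "az": 6},
    {"hand": 1, "tx": 0, "ty": 28, "tz": 0, "ax": 0, "ay": 0, "az": 6},
    {"hand": 1, "tx": 0, "ty": 28, "tz": 0, "ax": 0, "ay": 0, "az": 0},
    {"hand": 1, "tx": 0, "ty": 28, "tz": 0, "ax": 0, "ay": 0, "az": 0},
    {"hand": 1, "tx": 0, "ty": 28, "tz": 0, "ax": 0, "ay": 0, "az": 0},
    {"hand": 1, "tx": 0, "ty": 28, "tz": 0, "ax": 0, "ay": 0, "az": 0},
    {"hand": 1, "tx": 0, "ty": 28, "tz": 0, "ax": 0, "ay": 0, "az": 0},
    {"hand": 1, "tx": 0, "ty": 28, "tz": 0, "ax": 0, "ay": 0, "az": 0},
    {"hand": 1, "tx": 0, "ty": 28, "tz": 0, "ax": 1.51, "ay": -5.81, "az": 0},
    {"hand": 1, "tx": 0, "ty": 28, "tz": 0, "ax": 1.51, "ay": -5.81, "az": 0},
    {"hand": 1, "tx": 0, "ty": 28, "tz": 0, "ax": 1.51, "ay": -5.81, "az": 0},
    {"hand": 1, "tx": 0, "ty": 28, "tz": 0, "ax": 1.0, "ay": -4, "az": 0},
    {"hand": 1, "tx": 0, "ty": 9, "tz": 0, "ax": 0, "ay": 0, "az": 0},
    {"hand": 1, "tx": 0, "ty": 0, "tz": 0, "ax": 0, "ay": 0, "az": 0}
  ]
}}

```text
t: 13.4
tool_pos: [0.488, 0.0575, 0.2136]
orientation: [0.081, 0.978, 0.062, 0.184]
contact_force: [0.2, 0.1, -1.0]
width: 0.0581
finger_force: 65.2
```

```bash
python3 st.py -0.5 1.5 85
```

```text
t 13.4 pos [0.488  0.0575 0.2136] z [ 0.369  0.092 -0.925] y [0.135 0.979 0.151] q [ 50.  27. -78. 128.  57.  36.  14.] f [ 0.2  0.1 -1. ] m [-0.11  0.44 -0.02] w 0.0581 65.15373707050458
TCP in mount mm [  8.    5.5 118.9] tool z in mount [-0.133 -0.004 -0.991] y ang 66.2 F mount [-0.3  0.  -1. ] T mount [-0.    0.45 -0.02]
world shift mm to [-0.5  1.5 85. ] [ 10.3  -1.4 -33.6] turn deg [ 2.13 -7.34  0.12]
```

>>> {"name": "servo_tool", "arguments": {
  "plan": [
    {"hand": 1, "tx": 1.3, "ty": -0.2, "tz": -4.2, "ax": 0.27, "ay": -0.92, "az": 0},
    {"hand": 1, "tx": 1.3, "ty": -0.2, "tz": -4.2, "ax": 0.27, "ay": -0.92, "az": 0},
    {"hand": 1, "tx": 1.3, "ty": -0.2, "tz": -4.2, "ax": 0.27, "ay": -0.92, "az": 0},
    {"hand": 1, "tx": 1.3, "ty": -0.2, "tz": -4.2, "ax": 0.27, "ay": -0.92, "az": 0},
    {"hand": 1, "tx": 1.3, "ty": -0.2, "tz": -4.2, "ax": 0.27, "ay": -0.92, "az": 0},
    {"hand": 1, "tx": 1.3, "ty": -0.2, "tz": -4.2, "ax": 0.27, "ay": -0.92, "az": 0},
    {"hand": 1, "tx": 1.3, "ty": -0.2, "tz": -4.2, "ax": 0.27, "ay": -0.92, "az": 0},
    {"hand": 1, "tx": 1.2, "ty": 0, "tz": -4.2, "ax": 0.24, "ay": -0.9, "az": 0},
    {"hand": 1, "tx": 0, "ty": 0, "tz": 0, "ax": 0, "ay": 0, "az": 0},
    {"hand": 1, "tx": 0, "ty": 0, "tz": 0, "ax": 0, "ay": 0, "az": 0}
  ]
}}

```text
t: 14.23
tool_pos: [0.4992, 0.0539, 0.1791]
orientation: [0.082, 0.963, 0.086, 0.243]
contact_force: [-0.3, -0.0, -1.4]
width: 0.0581
finger_force: 65.2
```

```bash
python3 st.py -0.5 1.5 50;python3 -c "
from h import *
p,d=grab('top');b=cv2.resize(p[150:240,180:260],None,fx=5,fy=5,interpolation=2)
p,d=grab('scene');a=cv2.resize(p[145:225,240:310],None,fx=5,fy=5,interpolation=2)
o=np.zeros((450,750,3),np.uint8);o[:,:400]=b;o[:400,400:750]=a
cv2.imwrite('pics/g.png',cv2.convertScaleAbs(o,alpha=1.4))"
```

```text
t 14.23 pos [0.4992 0.0539 0.1791] z [ 0.482  0.126 -0.867] y [0.116 0.972 0.205] q [ 43.  27. -67. 134.  86.  25. -13.] f [-0.3 -0.  -1.4] m [-0.18  0.62  0.01] w 0.0581 65.16469086287543
TCP in mount mm [-0.7 -0.8 84. ] tool z in mount [-0.003  0.    -1.   ] y ang 65.6 F mount [-0.9  0.  -1.1] T mount [-0.01  0.65  0.02]
world shift mm to [-0.5  1.5 50. ] [ 16.    6.6 -29.4] turn deg [ 0.03 -0.14 -0.  ]
```

View pics/g.png

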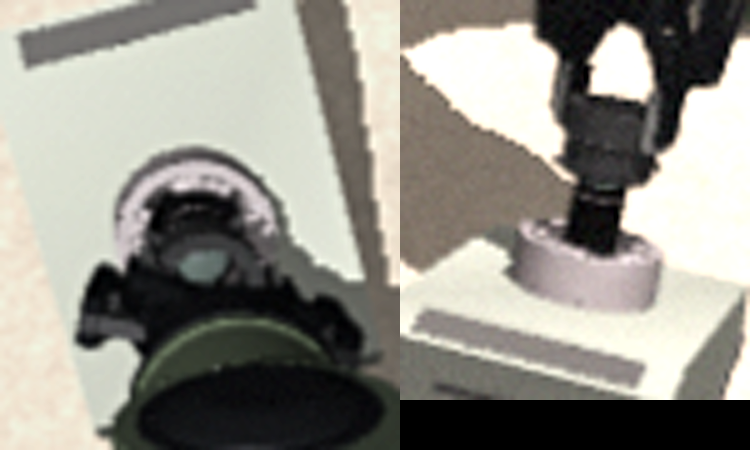

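Ring is lined up over the barrel (right view, ring at (610,140), barrel at (597,215)). Descending.

>>> {"name": "servo_tool", "arguments": {
  "plan": [
    {"hand": 1, "tx": -0.6, "ty": 2.3, "tz": 0, "ax": 0, "ay": 0, "az": 0},
    {"hand": 1, "tx": 2.3, "ty": 0.6, "tz": -4.2, "ax": 0, "ay": 0, "az": 0},
    {"hand": 1, "tx": 2.3, "ty": 0.6, "tz": -4.2, "ax": 0, "ay": 0, "az": 0},
    {"hand": 1, "tx": 2.3, "ty": 0.6, "tz": -4.2, "ax": 0, "ay": 0, "az": 0},
    {"hand": 1, "tx": 2.3, "ty": 0.6, "tz": -4.2, "ax": 0, "ay": 0, "az": 0},
    {"hand": 1, "tx": 2.3, "ty": 0.6, "tz": -4.2, "ax": 0, "ay": 0, "az": 0},
    {"hand": 1, "tx": 2.3, "ty": 0.6, "tz": -4.2, "ax": 0, "ay": 0, "az": 0},
    {"hand": 1, "tx": 2.3, "ty": 0.6, "tz": -4.2, "ax": 0, "ay": 0, "az": 0},
    {"hand": 1, "tx": 0, "ty": 0, "tz": 0, "ax": 0, "ay": 0, "az": 0},
    {"hand": 1, "tx": 0, "ty": 0, "tz": 0, "ax": 0, "ay": 0, "az": 0}
  ]
}}

```text
t: 15.17
tool_pos: [0.5142, 0.061, 0.149]
orientation: [0.082, 0.963, 0.087, 0.242]
contact_force: [-0.0, -0.4, -2.4]
width: 0.0582
finger_force: 65.2
```

```bash
python3 st.py -0.5 1.5 40
```

```text
t 15.17 pos [0.5142 0.061  0.149 ] z [ 0.481  0.127 -0.867] y [0.116 0.972 0.207] q [ 39.  33. -65. 134.  96.  29. -21.] f [-0.  -0.4 -2.4] m [-0.16  0.63 -0.  ] w 0.0582 65.16458010999486
TCP in mount mm [-1.5  2.3 49.8] tool z in mount [-0.003  0.002 -1.   ] y ang 65.6 F mount [-1.3 -0.4 -2. ] T mount [ 0.    0.65 -0.01]
world shift mm to [-0.5  1.5 40. ] [ 5.8  0.7 -7.9] turn deg [-0.05 -0.18 -0.05]
```

>>> {"name": "servo_tool", "arguments": {
  "plan": [
    {"hand": 1, "tx": 1, "ty": 0.1, "tz": -1.3, "ax": 0, "ay": -0.1, "az": 0},
    {"hand": 1, "tx": 1, "ty": 0.1, "tz": -1.3, "ax": 0, "ay": -0.1, "az": 0},
    {"hand": 1, "tx": 1, "ty": 0.1, "tz": -1.3, "ax": 0, "ay": 0, "az": 0},
    {"hand": 1, "tx": 1, "ty": 0.1, "tz": -1.3, "ax": 0, "ay": 0, "az": 0},
    {"hand": 1, "tx": 1, "ty": 0.1, "tz": -1.3, "ax": 0, "ay": 0, "az": 0},
    {"hand": 1, "tx": 0.8, "ty": 0.1, "tz": -1.4, "ax": 0, "ay": 0, "az": 0},
    {"hand": 1, "tx": 0.5, "ty": 0.1, "tz": -0.9, "ax": 0, "ay": 0, "az": 0},
    {"hand": 1, "tx": 0, "ty": 0, "tz": 0, "ax": 0, "ay": 0, "az": 0}
  ]
}}

```text
t: 15.83
tool_pos: [0.5207, 0.0615, 0.1406]
orientation: [0.082, 0.962, 0.086, 0.245]
contact_force: [-11.8, -5.4, 19.2]
width: 0.0583
finger_force: 67.8
```

```bash
python3 st.py -0.5 1.5 38
```

```text
t 15.83 pos [0.5207 0.0615 0.1406] z [ 0.485  0.126 -0.865] y [0.115 0.972 0.206] q [ 38.  35. -65. 133.  99.  31. -23.] f [-11.8  -5.4  19.2] m [-0.48  0.69 -0.28] w 0.0583 67.76004395680502
TCP in mount mm [-0.3  1.1 39.4] tool z in mount [ 0.001 -0.    -1.   ] y ang 65.7 F mount [-1.5 -2.3 23. ] T mount [-0.39  0.79 -0.1 ]
world shift mm to [-0.5  1.5 38. ] [ 0.4  0.5 -1.3] turn deg [-0.01  0.08  0.  ]
```

Lugs now ride on the rim face (contact at the expected height). Turning clockwise with light pressure.

>>> {"name": "servo_tool", "arguments": {
  "plan": [
    {"hand": 1, "tx": 0, "ty": 0, "tz": 0, "ax": 0.97, "ay": 0.25, "az": -1.73},
    {"hand": 1, "tx": 0, "ty": 0, "tz": 0, "ax": 0.97, "ay": 0.25, "az": -1.73},
    {"hand": 1, "tx": 0, "ty": 0, "tz": 0, "ax": 0.97, "ay": 0.25, "az": -1.73},
    {"hand": 1, "tx": 0, "ty": 0, "tz": 0, "ax": 0.97, "ay": 0.25, "az": -1.73}
  ]
}}

```text
t: 16.17
tool_pos: [0.5203, 0.061, 0.1402]
orientation: [0.15, 0.954, 0.103, 0.238]
contact_force: [-3.1, -3.2, 1.0]
width: 0.058
finger_force: 65.5
```

```bash
python3 st.py -0.5 1.5 38
```

```text
t 16.17 pos [0.5203 0.061  0.1402] z [ 0.485  0.126 -0.866] y [0.237 0.934 0.268] q [ 39.  36. -66. 133.  98.  32. -31.] f [-3.1 -3.2  1. ] m [-0.83  1.05 -0.17] w 0.058 65.50218468066305
TCP in mount mm [-0.8  0.7 39.2] tool z in mount [ 0.001 -0.001 -1.   ] y ang 57.6 F mount [-2.8 -2.3  2.7] T mount [-0.55  1.23  0.12]
world shift mm to [-0.5  1.5 38. ] [ 0.7  1.  -0.9] turn deg [0.01 0.04 0.01]
```

>>> {"name": "servo_tool", "arguments": {
  "plan": [
    {"hand": 1, "tx": 0.5, "ty": 0.9, "tz": -0.8, "ax": 0, "ay": 0, "az": 0},
    {"hand": 1, "tx": 0.5, "ty": 0.1, "tz": -0.9, "ax": 0.97, "ay": 0.25, "az": -1.73},
    {"hand": 1, "tx": 0.5, "ty": 0.1, "tz": -0.9, "ax": 0.97, "ay": 0.25, "az": -1.73},
    {"hand": 1, "tx": 0, "ty": 0, "tz": 0, "ax": 0, "ay": 0, "az": 0}
  ]
}}

```text
t: 16.5
tool_pos: [0.5228, 0.0613, 0.1377]
orientation: [0.184, 0.948, 0.111, 0.235]
contact_force: [3.2, -6.5, -0.3]
width: 0.0578
finger_force: 65.2
```

```bash
python3 st.py -0.5 1.5 28
```

```text
t 16.5 pos [0.5228 0.0613 0.1377] z [ 0.486  0.124 -0.865] y [0.297 0.908 0.297] q [ 39.  37. -67. 133.  99.  33. -35.] f [ 3.2 -6.5 -0.3] m [-1.47 -0.06 -0.84] w 0.0578 65.205724920379
TCP in mount mm [ 0.   0.4 35.9] tool z in mount [ 0.001 -0.002 -1.   ] y ang 53.5 F mount [ 1.1 -7.1 -1. ] T mount [-1.66  0.31 -0.01]
world shift mm to [-0.5  1.5 28. ] [ 3.1  1.9 -7.1] turn deg [0.09 0.11 0.06]
```

>>> {"name": "servo_tool", "arguments": {
  "plan": [
    {"hand": 1, "tx": 0.5, "ty": -0.6, "tz": -0.9, "ax": 0, "ay": 0, "az": 0},
    {"hand": 1, "tx": 0.6, "ty": -0.2, "tz": -1.2, "ax": 0, "ay": 0, "az": 0},
    {"hand": 1, "tx": 0.7, "ty": 0.2, "tz": -1.3, "ax": 0, "ay": 0, "az": 0},
    {"hand": 1, "tx": 0.7, "ty": 0.2, "tz": -1.3, "ax": 0, "ay": 0, "az": 0},
    {"hand": 1, "tx": 0, "ty": 0, "tz": 0, "ax": 0, "ay": 0, "az": 0}
  ]
}}

```text
t: 16.92
tool_pos: [0.5252, 0.0617, 0.133]
orientation: [0.182, 0.948, 0.111, 0.235]
contact_force: [3.2, -4.8, 1.3]
width: 0.0584
finger_force: 65.4
```

```bash
python3 st.py 0 0.4 28
```

```text
t 16.92 pos [0.5252 0.0617 0.133 ] z [ 0.485  0.126 -0.865] y [0.294 0.909 0.297] q [ 39.  38. -67. 133. 100.  33. -35.] f [ 3.2 -4.8  1.3] m [-1.17 -0.24 -0.72] w 0.0584 65.43162992689759
TCP in mount mm [-0.2  0.2 30.6] tool z in mount [ 0.002 -0.001 -1.   ] y ang 53.6 F mount [ 2.3 -5.4  0.2] T mount [-1.4   0.06 -0.02]
world shift mm to [ 0.   0.4 28. ] [ 1.4  0.6 -2.1] turn deg [0.01 0.1  0.02]
```

>>> {"name": "servo_tool", "arguments": {
  "plan": [
    {"hand": 1, "tx": 0.6, "ty": -0.4, "tz": -0.9, "ax": 0, "ay": 0, "az": 0},
    {"hand": 1, "tx": 0.5, "ty": 0.1, "tz": -0.9, "ax": 0, "ay": 0, "az": 0},
    {"hand": 1, "tx": 0.4, "ty": 0.1, "tz": -0.7, "ax": 0, "ay": 0, "az": 0},
    {"hand": 1, "tx": 0, "ty": 0, "tz": 0, "ax": 0, "ay": 0, "az": 0}
  ]
}}

```text
t: 17.25
tool_pos: [0.5263, 0.0618, 0.1311]
orientation: [0.182, 0.948, 0.111, 0.235]
contact_force: [-13.1, -10.6, 27.7]
width: 0.0579
finger_force: 68.9
```

```bash
python3 st.py 0 0.4 28
```

```text
t 17.25 pos [0.5263 0.0618 0.1311] z [ 0.486  0.126 -0.865] y [0.293 0.909 0.296] q [ 39.  38. -66. 133. 100.  34. -36.] f [-13.1 -10.6  27.7] m [-1.37  0.15 -0.82] w 0.0579 68.90479010296986
TCP in mount mm [-0.2 -0.  28.3] tool z in mount [ 0.002 -0.001 -1.   ] y ang 53.7 F mount [ 0.6 -6.9 31.7] T mount [-1.52  0.49 -0.07]
world shift mm to [ 0.   0.4 28. ] [ 0.2  0.5 -0.2] turn deg [0.01 0.13 0.03]
```

All lugs dropped onto the notch floor (11 mm descent from the rim face). Ease the pressure and screw clockwise, following the groove.

>>> {"name": "servo_tool", "arguments": {
  "plan": [
    {"hand": 1, "tx": -0.4, "ty": -0.7, "tz": 1.0, "ax": 0, "ay": 0, "az": 0},
    {"hand": 1, "tx": 0.15, "ty": 0.04, "tz": -0.26, "ax": 1.45, "ay": 0.38, "az": -2.6},
    {"hand": 1, "tx": 0.15, "ty": 0.04, "tz": -0.26, "ax": 1.45, "ay": 0.38, "az": -2.6},
    {"hand": 1, "tx": 0.15, "ty": 0.04, "tz": -0.26, "ax": 1.45, "ay": 0.38, "az": -2.6},
    {"hand": 1, "tx": 0.15, "ty": 0.04, "tz": -0.26, "ax": 1.45, "ay": 0.38, "az": -2.6},
    {"hand": 1, "tx": 0.15, "ty": 0.04, "tz": -0.26, "ax": 1.45, "ay": 0.38, "az": -2.6},
    {"hand": 1, "tx": 0, "ty": 0, "tz": 0, "ax": 0, "ay": 0, "az": 0}
  ]
}}

```text
t: 17.83
tool_pos: [0.526, 0.0614, 0.1306]
orientation: [0.306, 0.916, 0.141, 0.218]
contact_force: [-21.8, -11.2, 36.0]
width: 0.058
finger_force: 70.1
```

```bash
python3 st.py 0 0.4 28
```

```text
t 17.83 pos [0.526  0.0614 0.1306] z [ 0.485  0.126 -0.865] y [0.499 0.773 0.392] q [ 40.  40. -69. 133. 100.  36. -50.] f [-21.8 -11.2  36. ] m [-0.92  1.07 -1.24] w 0.058 70.11660577962175
TCP in mount mm [-0.8 -0.3 28.1] tool z in mount [ 0.001 -0.001 -1.   ] y ang 38.5 F mount [-2.7 -5.3 43.1] T mount [-1.16  1.27 -0.77]
world shift mm to [ 0.   0.4 28. ] [0.6 0.9 0.3] turn deg [0.02 0.08 0.02]
```

>>> {"name": "servo_tool", "arguments": {
  "plan": [
    {"hand": 1, "tx": -0.3, "ty": -0.2, "tz": 1.2, "ax": 0, "ay": 0, "az": 0},
    {"hand": 1, "tx": 0, "ty": 0, "tz": 0, "ax": 0, "ay": 0, "az": 0}
  ]
}}

```text
t: 18.0
tool_pos: [0.5259, 0.0613, 0.1315]
orientation: [0.304, 0.917, 0.141, 0.217]
contact_force: [-0.6, -2.6, -0.1]
width: 0.058
finger_force: 65.3
```

```bash
python3 st.py 0 0.4 28;python3 -c "
from h import *
p,d=grab('scene');a=cv2.resize(p[165:225,245:315],None,fx=10,fy=10,interpolation=2)
cv2.imwrite('pics/i.png',cv2.convertScaleAbs(a,alpha=1.6))"
```

```text
t 18.0 pos [0.5259 0.0613 0.1315] z [ 0.485  0.126 -0.866] y [0.496 0.775 0.391] q [ 40.  40. -69. 133.  99.  36. -49.] f [-0.6 -2.6 -0.1] m [-0.57  0.67 -0.19] w 0.058 65.33019927330315
TCP in mount mm [-0.5 -0.4 28.9] tool z in mount [ 0.001  0.    -1.   ] y ang 38.7 F mount [-1.1 -2.4  0.5] T mount [-0.43  0.79  0.03]
world shift mm to [ 0.   0.4 28. ] [ 0.6  1.  -0.6] turn deg [-0.01  0.05 -0.  ]
```

View pics/i.png

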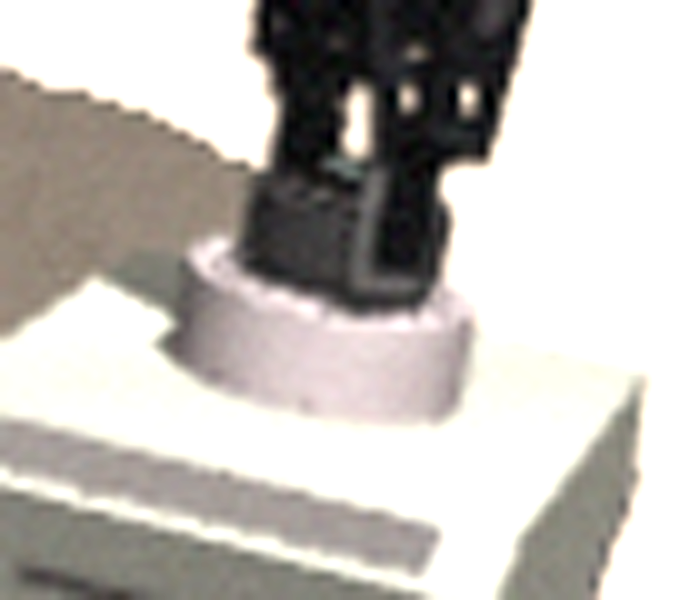

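The ring is sunk in the cell (collar at (345,240)), with the fingertip just above the rim. Load is zero, so I keep turning.

>>> {"name": "servo_tool", "arguments": {
  "plan": [
    {"hand": 1, "tx": 0.1, "ty": 0.02, "tz": -0.17, "ax": 1.45, "ay": 0.38, "az": -2.6},
    {"hand": 1, "tx": 0.15, "ty": 0.04, "tz": -0.26, "ax": 1.45, "ay": 0.38, "az": -2.6},
    {"hand": 1, "tx": 0.15, "ty": 0.04, "tz": -0.26, "ax": 1.45, "ay": 0.38, "az": -2.6},
    {"hand": 1, "tx": 0.15, "ty": 0.04, "tz": -0.26, "ax": 1.45, "ay": 0.38, "az": -2.6}
  ]
}}

```text
t: 18.38
tool_pos: [0.5261, 0.0609, 0.1301]
orientation: [0.4, 0.879, 0.162, 0.201]
contact_force: [-7.1, -8.1, 5.5]
width: 0.0583
finger_force: 66.4
```

```bash
python3 st.py 0 0 27
```

```text
t 18.38 pos [0.5261 0.0609 0.1301] z [ 0.484  0.125 -0.866] y [0.637 0.628 0.447] q [ 41.  41. -71. 133.  99.  38. -61.] f [-7.1 -8.1  5.5] m [-1.51  1.39 -0.35] w 0.0583 66.40735203051008
TCP in mount mm [-1.1 -0.8 27.7] tool z in mount [-0.    -0.001 -1.   ] y ang 26.5 F mount [-5.  -6.1  9.2] T mount [-1.13  1.73  0.26]
world shift mm to [ 0.  0. 27.] [ 1.1  1.1 -0.1] turn deg [0.07 0.01 0.04]
```

>>> {"name": "servo_tool", "arguments": {
  "plan": [
    {"hand": 1, "tx": -0.3, "ty": -0.8, "tz": -0.3, "ax": 1.45, "ay": 0.38, "az": -2.6},
    {"hand": 1, "tx": 0.15, "ty": 0.04, "tz": -0.26, "ax": 1.45, "ay": 0.38, "az": -2.6},
    {"hand": 1, "tx": 0.15, "ty": 0.04, "tz": -0.26, "ax": 1.45, "ay": 0.38, "az": -2.6},
    {"hand": 1, "tx": 0.15, "ty": 0.04, "tz": -0.26, "ax": 1.45, "ay": 0.38, "az": -2.6},
    {"hand": 1, "tx": 0, "ty": 0, "tz": 0, "ax": 0, "ay": 0, "az": 0}
  ]
}}

```text
t: 18.8
tool_pos: [0.5266, 0.0608, 0.1291]
orientation: [0.49, 0.833, 0.183, 0.183]
contact_force: [-2.1, -3.0, 1.2]
width: 0.058
finger_force: 65.5
```

```bash
python3 st.py 0 0 27
```

```text
t 18.8 pos [0.5266 0.0608 0.1291] z [ 0.484  0.126 -0.866] y [0.748 0.454 0.484] q [ 42.  43. -73. 133.  99.  39. -72.] f [-2.1 -3.   1.2] m [-0.7   0.78 -0.34] w 0.058 65.48361057881266
TCP in mount mm [-1.2 -1.1 26.6] tool z in mount [-0. -0. -1.] y ang 14.5 F mount [-1.8 -2.4  2.4] T mount [-0.59  0.93 -0.05]
world shift mm to [ 0.  0. 27.] [0.6 1.2 1. ] turn deg [0.01 0.   0.01]
```

>>> {"name": "servo_tool", "arguments": {
  "plan": [
    {"hand": 1, "tx": 0.15, "ty": 0.04, "tz": -0.26, "ax": 1.45, "ay": 0.38, "az": -2.6},
    {"hand": 1, "tx": 0.15, "ty": 0.04, "tz": -0.26, "ax": 1.45, "ay": 0.38, "az": -2.6},
    {"hand": 1, "tx": 0.15, "ty": 0.04, "tz": -0.26, "ax": 1.45, "ay": 0.38, "az": -2.6},
    {"hand": 1, "tx": 0.1, "ty": 0.02, "tz": -0.17, "ax": 1.45, "ay": 0.38, "az": -2.6},
    {"hand": 1, "tx": 0, "ty": 0, "tz": 0, "ax": 0, "ay": 0, "az": 0}
  ]
}}

```text
t: 19.22
tool_pos: [0.5268, 0.0605, 0.1283]
orientation: [0.574, 0.777, 0.2, 0.163]
contact_force: [-12.8, -8.8, 15.8]
width: 0.0582
finger_force: 67.5
```

```bash
python3 st.py 0 0 27
```

```text
t 19.22 pos [0.5268 0.0605 0.1283] z [ 0.484  0.124 -0.866] y [0.826 0.262 0.499] q [ 43.  44. -74. 133.  99.  41. -83.] f [-12.8  -8.8  15.8] m [-1.37  1.65 -0.69] w 0.0582 67.48877628240734
TCP in mount mm [-1.5 -1.4 25.8] tool z in mount [-0.001 -0.002 -1.   ] y ang 2.6 F mount [-4.8 -5.3 21. ] T mount [-1.13  1.94 -0.14]
world shift mm to [ 0.  0. 27.] [0.3 1.5 1.8] turn deg [ 0.09 -0.01  0.05]
```

>>> {"name": "servo_tool", "arguments": {
  "plan": [
    {"hand": 1, "tx": -0.5, "ty": -0.6, "tz": 0.2, "ax": 1.45, "ay": 0.38, "az": -2.6},
    {"hand": 1, "tx": 0, "ty": 0, "tz": 0, "ax": 1.45, "ay": 0.38, "az": -2.6},
    {"hand": 1, "tx": 0, "ty": 0, "tz": 0, "ax": 1.45, "ay": 0.38, "az": -2.6},
    {"hand": 1, "tx": 0, "ty": 0, "tz": 0, "ax": 0, "ay": 0, "az": 0}
  ],
  "squeeze": 90
}}

```text
t: 19.55
tool_pos: [0.5264, 0.0603, 0.1284]
orientation: [0.633, 0.73, 0.213, 0.147]
contact_force: [-5.9, -3.3, 5.0]
width: 0.0574
finger_force: 96.7
```

```bash
python3 st.py 0 0 27
```

```text
t 19.55 pos [0.5264 0.0603 0.1284] z [ 0.483  0.125 -0.866] y [0.861 0.109 0.496] q [ 44.  45. -75. 133.  99.  42. -91.] f [-5.9 -3.3  5. ] m [-0.71  1.47 -0.28] w 0.0574 96.74817421473563
TCP in mount mm [-1.8 -1.5 26.1] tool z in mount [-0.001 -0.001 -1.   ] y ang -6.4 F mount [-3.2 -1.7  7.6] T mount [-0.42  1.6  -0.08]
world shift mm to [ 0.  0. 27.] [0.7 1.8 1.7] turn deg [ 0.06 -0.04  0.03]
```

>>> {"name": "servo_tool", "arguments": {
  "plan": [
    {"hand": 1, "tx": 0, "ty": 0, "tz": 0, "ax": 1.45, "ay": 0.38, "az": -2.6},
    {"hand": 1, "tx": 0, "ty": 0, "tz": 0, "ax": 1.45, "ay": 0.38, "az": -2.6}
  ]
}}

```text
t: 19.72
tool_pos: [0.5262, 0.0601, 0.1282]
orientation: [0.669, 0.697, 0.22, 0.136]
contact_force: [-6.1, -4.0, -0.7]
width: 0.0575
finger_force: 95.9
```

```bash
python3 st.py 0 0 27
```

```text
t 19.72 pos [0.5262 0.0601 0.1282] z [ 0.483  0.124 -0.867] y [0.873 0.007 0.487] q [ 44.  46. -76. 133.  99.  43. -97.] f [-6.1 -4.  -0.7] m [-1.59  1.79  0.72] w 0.0575 95.91402264777571
TCP in mount mm [-2.2 -1.7 26.1] tool z in mount [-0.002 -0.001 -1.   ] y ang -12.3 F mount [-6.3 -2.3  2.8] T mount [-0.58  2.13  1.17]
world shift mm to [ 0.  0. 27.] [1.  2.  1.9] turn deg [ 0.09 -0.07  0.04]
```

>>> {"name": "servo_tool", "arguments": {
  "plan": [
    {"hand": 1, "tx": 0, "ty": 0, "tz": 0, "ax": 0, "ay": 0, "az": 0}
  ]
}}

```text
t: 19.8
tool_pos: [0.5262, 0.0601, 0.1282]
orientation: [0.67, 0.696, 0.22, 0.135]
contact_force: [-7.4, -5.1, 3.5]
width: 0.0574
finger_force: 96.7
```

```bash
python3 st.py 0 0 27
```

```text
t 19.8 pos [0.5262 0.0601 0.1282] z [ 0.483  0.125 -0.867] y [0.873 0.005 0.487] q [ 44.  46. -76. 133.  99.  43. -97.] f [-7.4 -5.1  3.5] m [-0.86  1.81 -0.59] w 0.0574 96.66190395131707
TCP in mount mm [-2.1 -1.7 26.1] tool z in mount [-0.002 -0.001 -1.   ] y ang -12.4 F mount [-5.5 -3.   7.3] T mount [-0.62  1.97 -0.33]
world shift mm to [ 0.  0. 27.] [0.9 2.  1.9] turn deg [ 0.08 -0.07  0.03]
```

>>> {"name": "servo_tool", "arguments": {
  "plan": [
    {"hand": 1, "tx": -0.3, "ty": -0.4, "tz": -0.2, "ax": 0.73, "ay": 0.19, "az": -1.3},
    {"hand": 1, "tx": 0, "ty": 0, "tz": 0, "ax": 0.73, "ay": 0.19, "az": -1.3},
    {"hand": 1, "tx": 0, "ty": 0, "tz": 0, "ax": 0.73, "ay": 0.19, "az": -1.3},
    {"hand": 1, "tx": 0, "ty": 0, "tz": 0, "ax": 0.73, "ay": 0.19, "az": -1.3}
  ]
}}

```text
t: 20.13
tool_pos: [0.5258, 0.0592, 0.1278]
orientation: [0.706, 0.66, 0.226, 0.124]
contact_force: [-10.5, -2.6, 0.1]
width: 0.0576
finger_force: 97.6
```

```bash
python3 st.py 0 0 27
```

```text
t 20.13 pos [0.5258 0.0592 0.1278] z [ 0.483  0.124 -0.867] y [ 0.875 -0.098  0.473] q [  44.   46.  -77.  133.   99.   44. -103.] f [-10.5  -2.6   0.1] m [-1.39  2.62  1.24] w 0.0576 97.6166427670978
TCP in mount mm [-2.8 -2.4 26.1] tool z in mount [-0.002 -0.002 -1.   ] y ang -18.4 F mount [-9.3  0.2  5.6] T mount [0.03 2.88 1.42]
world shift mm to [ 0.  0. 27.] [1.3 2.8 2.2] turn deg [ 0.13 -0.08  0.06]
```

>>> {"name": "servo_tool", "arguments": {
  "plan": [
    {"hand": 1, "tx": 0, "ty": 0, "tz": 0, "ax": 0, "ay": 0, "az": 0},
    {"hand": 1, "tx": 0, "ty": 0, "tz": 0, "ax": 0, "ay": 0, "az": 0}
  ]
}}

```text
t: 20.3
tool_pos: [0.5258, 0.0592, 0.1278]
orientation: [0.706, 0.66, 0.226, 0.124]
contact_force: [-8.0, -5.4, -4.7]
width: 0.0573
finger_force: 96.8
```

```bash
python3 st.py 0 0 27
```

```text
t 20.3 pos [0.5258 0.0592 0.1278] z [ 0.482  0.124 -0.867] y [ 0.875 -0.099  0.473] q [  44.   46.  -77.  133.   99.   44. -103.] f [-8.  -5.4 -4.7] m [-2.04  2.69  0.81] w 0.0573 96.77376452134922
TCP in mount mm [-2.8 -2.4 26.1] tool z in mount [-0.002 -0.002 -1.   ] y ang -18.4 F mount [-10.2  -3.2   0.5] T mount [-0.72  3.11  1.35]
world shift mm to [ 0.  0. 27.] [1.3 2.9 2.2] turn deg [ 0.13 -0.1   0.06]
```

A steady 1.35 N·m of resistance is held. To be sure it's the clamp and not side load, I let go, turn back, re-centre and regrip for a check turn.

>>> {"name": "servo_tool", "arguments": {
  "plan": [
    {"hand": -1, "tx": 0, "ty": 0, "tz": 0, "ax": 0, "ay": 0, "az": 0},
    {"hand": -1, "tx": 0, "ty": 0, "tz": 0, "ax": 0, "ay": 0, "az": 0},
    {"hand": -1, "tx": 0, "ty": 0, "tz": 0, "ax": 0, "ay": 0, "az": 0},
    {"hand": -1, "tx": 0, "ty": 0, "tz": 0, "ax": 0, "ay": 0, "az": 0},
    {"hand": -1, "tx": 1.4, "ty": 2.6, "tz": 1.1, "ax": -3.39, "ay": -0.88, "az": 6.06},
    {"hand": -1, "tx": 0, "ty": 0, "tz": 0, "ax": -3.39, "ay": -0.88, "az": 6.06},
    {"hand": -1, "tx": 0, "ty": 0, "tz": 0, "ax": -3.39, "ay": -0.88, "az": 6.06},
    {"hand": -1, "tx": 0, "ty": 0, "tz": 0, "ax": -3.39, "ay": -0.88, "az": 6.06},
    {"hand": -1, "tx": 0, "ty": 0, "tz": 0, "ax": -3.39, "ay": -0.88, "az": 6.06},
    {"hand": -1, "tx": 0, "ty": 0, "tz": 0, "ax": -3.39, "ay": -0.88, "az": 6.06},
    {"hand": -1, "tx": 0, "ty": 0, "tz": 0, "ax": -3.39, "ay": -0.88, "az": 6.06},
    {"hand": -1, "tx": 0, "ty": 0, "tz": 0, "ax": 0, "ay": 0, "az": 0},
    {"hand": -1, "tx": 0, "ty": 0, "tz": 0, "ax": 0, "ay": 0, "az": 0}
  ]
}}

```text
t: 21.38
tool_pos: [0.5283, 0.0626, 0.13]
orientation: [0.37, 0.892, 0.156, 0.207]
contact_force: [0.1, -0.4, -0.1]
width: 0.0856
finger_force: 0.0
```

```bash
python3 st.py 0 0 27
python3 - <<'E'
exec(open('m3.py').read().split("c=np.zeros")[0])
for nm in('top','scene'):
    p,d=grab(nm);l=((pts(nm,d).reshape(-1,3)-seat)@M)*1000;rr=np.hypot(l[:,0],l[:,1])
    for a,b,lo,hi in((0,12,50,70),(20,27,40,58),(38,43,15,32)):
        k=(rr>a)&(rr<b)&(l[:,2]>lo)&(l[:,2]<hi);print(nm,(a,b),k.sum(),np.median(l[k][:,2]) if k.any() else None)
E
```

```text
t 21.38 pos [0.5283 0.0626 0.13  ] z [ 0.485  0.125 -0.865] y [0.595 0.678 0.431] q [ 41.  41. -70. 133.  99.  37. -57.] f [ 0.1 -0.4 -0.1] m [-0.09  0.49 -0.03] w 0.0856 0.0
TCP in mount mm [ 1.1  0.3 26.3] tool z in mount [ 0.001 -0.002 -1.   ] y ang 30.4 F mount [-0.  -0.4 -0.1] T mount [ 0.01  0.5  -0.05]
world shift mm to [ 0.  0. 27.] [-1.2 -0.6  0. ] turn deg [0.06 0.08 0.04]
top (0, 12) 1 57.03154000382961
top (20, 27) 37 49.44078002328847
top (38, 43) 93 25.18085181606821
scene (0, 12) 14 59.0434587423889
scene (20, 27) 21 48.197129846498335
scene (38, 43) 72 21.569132576062422
```

Collar top is 48 to 49 mm above the seat, so the foot is at about 6 mm, on the flange. Regrip and check turn:

>>> {"name": "servo_tool", "arguments": {
  "plan": [
    {"hand": 1, "tx": -0.8, "ty": -0.2, "tz": -0.5, "ax": 0, "ay": 0, "az": 0},
    {"hand": 1, "tx": 0, "ty": 0, "tz": 0, "ax": 0, "ay": 0, "az": 0},
    {"hand": 1, "tx": 0, "ty": 0, "tz": 0, "ax": 0, "ay": 0, "az": 0},
    {"hand": 1, "tx": 0, "ty": 0, "tz": 0, "ax": 0, "ay": 0, "az": 0},
    {"hand": 1, "tx": 0, "ty": 0, "tz": 0, "ax": 0, "ay": 0, "az": 0},
    {"hand": 1, "tx": 0, "ty": 0, "tz": 0, "ax": 0.97, "ay": 0.25, "az": -1.73},
    {"hand": 1, "tx": 0, "ty": 0, "tz": 0, "ax": 0.97, "ay": 0.25, "az": -1.73},
    {"hand": 1, "tx": 0, "ty": 0, "tz": 0, "ax": 0, "ay": 0, "az": 0},
    {"hand": 1, "tx": 0, "ty": 0, "tz": 0, "ax": 0, "ay": 0, "az": 0}
  ],
  "squeeze": 90
}}

```text
t: 22.23
tool_pos: [0.5275, 0.06, 0.1293]
orientation: [0.401, 0.879, 0.161, 0.203]
contact_force: [-13.7, -17.5, 26.7]
width: 0.0576
finger_force: 92.9
```

```bash
python3 st.py 0 0 27
```

```text
t 22.23 pos [0.5275 0.06   0.1293] z [ 0.486  0.12  -0.866] y [0.639 0.627 0.445] q [ 41.  41. -71. 133.  99.  38. -61.] f [-13.7 -17.5  26.7] m [-2.97  0.58 -1.63] w 0.0576 92.91226691811417
TCP in mount mm [-0.5 -2.  26.5] tool z in mount [ 0.    -0.006 -1.   ] y ang 26.5 F mount [ -1.9 -13.5  32. ] T mount [-3.18  1.31 -0.05]
world shift mm to [ 0.  0. 27.] [-0.3  2.   0.7] turn deg [0.3  0.1  0.18]
```

>>> {"name": "servo_tool", "arguments": {
  "plan": [
    {"hand": 1, "tx": -0.1, "ty": -1.6, "tz": 0.9, "ax": 0, "ay": 0, "az": 0},
    {"hand": 1, "tx": 0, "ty": 0, "tz": 0, "ax": 0.97, "ay": 0.25, "az": -1.73},
    {"hand": 1, "tx": 0, "ty": 0, "tz": 0, "ax": 0.97, "ay": 0.25, "az": -1.73},
    {"hand": 1, "tx": 0, "ty": 0, "tz": 0, "ax": 0.97, "ay": 0.25, "az": -1.73},
    {"hand": 1, "tx": 0, "ty": 0, "tz": 0, "ax": 0, "ay": 0, "az": 0}
  ]
}}

```text
t: 22.65
tool_pos: [0.5266, 0.06, 0.1296]
orientation: [0.445, 0.857, 0.172, 0.193]
contact_force: [-1.9, -5.2, -1.0]
width: 0.0568
finger_force: 115.5
```

```bash
python3 st.py 0 0 27
```

```text
t 22.65 pos [0.5266 0.06   0.1296] z [ 0.484  0.124 -0.866] y [0.696 0.545 0.467] q [ 42.  42. -72. 133.  99.  39. -66.] f [-1.9 -5.2 -1. ] m [-2.69  1.07  1.6 ] w 0.0568 115.52409527823329
TCP in mount mm [-1.1 -1.9 27.1] tool z in mount [-0.    -0.002 -1.   ] y ang 20.6 F mount [-3.2 -4.6  0.7] T mount [-1.22  1.71  2.55]
world shift mm to [ 0.  0. 27.] [0.5 2.1 0.5] turn deg [0.12 0.01 0.07]
```

Resistance now 2.5 N·m at rest within a few degrees, so it's snug and clamped. Releasing and withdrawing along the axis.

>>> {"name": "servo_tool", "arguments": {
  "plan": [
    {"hand": -1, "tx": 0, "ty": 0, "tz": 0, "ax": 0, "ay": 0, "az": 0},
    {"hand": -1, "tx": 0, "ty": 0, "tz": 0, "ax": 0, "ay": 0, "az": 0},
    {"hand": -1, "tx": 0, "ty": 0, "tz": 0, "ax": 0, "ay": 0, "az": 0},
    {"hand": -1, "tx": 0, "ty": 0, "tz": 0, "ax": 0, "ay": 0, "az": 0},
    {"hand": -1, "tx": 0, "ty": 0, "tz": 0, "ax": 0, "ay": 0, "az": 0},
    {"hand": -1, "tx": -4.8, "ty": -1.3, "tz": 8.7, "ax": 0, "ay": 0, "az": 0},
    {"hand": -1, "tx": -7.3, "ty": -1.9, "tz": 13, "ax": 0, "ay": 0, "az": 0},
    {"hand": -1, "tx": -7.3, "ty": -1.9, "tz": 13, "ax": 0, "ay": 0, "az": 0},
    {"hand": -1, "tx": -7.3, "ty": -1.9, "tz": 13, "ax": 0, "ay": 0, "az": 0},
    {"hand": -1, "tx": -5, "ty": 0, "tz": 15, "ax": 0, "ay": 0, "az": 0},
    {"hand": -1, "tx": 0, "ty": 20, "tz": 15, "ax": -1.51, "ay": 5.81, "az": 0},
    {"hand": -1, "tx": 0, "ty": 30, "tz": 15, "ax": -1.51, "ay": 5.81, "az": 0},
    {"hand": -1, "tx": 0, "ty": 30, "tz": 15, "ax": -1.51, "ay": 5.81, "az": 0},
    {"hand": -1, "tx": 0, "ty": 30, "tz": 0, "ax": 0, "ay": 0, "az": 0},
    {"hand": -1, "tx": 0, "ty": 30, "tz": 0, "ax": 0, "ay": 0, "az": 0},
    {"hand": -1, "tx": 0, "ty": 30, "tz": 0, "ax": 0, "ay": 0, "az": 0},
    {"hand": -1, "tx": 0, "ty": 0, "tz": 0, "ax": 0, "ay": 0, "az": 0},
    {"hand": -1, "tx": 0, "ty": 0, "tz": 0, "ax": 0, "ay": 0, "az": 0}
  ]
}}

```text
t: 24.15
tool_pos: [0.4991, 0.203, 0.2256]
orientation: [0.456, 0.878, 0.094, 0.114]
contact_force: [-0.5, -0.4, -0.1]
width: 0.0854
finger_force: 0.0
```

```bash
python3 st.py
python3 - <<'E'
exec(open('m3.py').read().split("c=np.zeros")[0])
im=[]
for nm in('top','scene'):
    p,d=grab(nm);im.append(p);l=((pts(nm,d).reshape(-1,3)-seat)@M)*1000;rr=np.hypot(l[:,0],l[:,1])
    for a,b,lo,hi in((0,14,50,70),(20,27,40,58),(38,43,15,32)):
        k=(rr>a)&(rr<b)&(l[:,2]>lo)&(l[:,2]<hi);print(nm,(a,b),k.sum(),l[k].mean(0).round(1) if k.any() else None)
o=np.zeros((450,800,3),np.uint8);o[:,:400]=cv2.resize(im[0][150:240,180:260],(400,450),interpolation=2);o[:400,400:750]=cv2.resize(im[1][155:235,240:310],(350,400),interpolation=2)
cv2.imwrite('pics/j.png',cv2.convertScaleAbs(o,alpha=1.4))
E
```

```text
t 24.15 pos [0.4991 0.203  0.2256] z [ 0.286  0.061 -0.956] y [0.779 0.567 0.269] q [ 24.  32. -75. 117.  55.  52. -44.] f [-0.5 -0.4 -0.1] m [-0.08  0.3  -0.05] w 0.0854 0.0
TCP in mount mm [ 55.1 143.4 105.5] tool z in mount [-0.225 -0.013 -0.974] y ang 21.1 F mount [-0.6 -0.2  0.2] T mount [-0.02  0.31 -0.04]
top (0, 14) 88 [ 1.1  0.3 59.7]
top (20, 27) 129 [-0.6  0.2 49.1]
top (38, 43) 169 [ 3.3  0.2 24.9]
scene (0, 14) 32 [ 5.7  0.8 56.7]
scene (20, 27) 28 [11.1 -0.3 47.5]
scene (38, 43) 72 [26.4  1.5 20.8]
```

View pics/j.png

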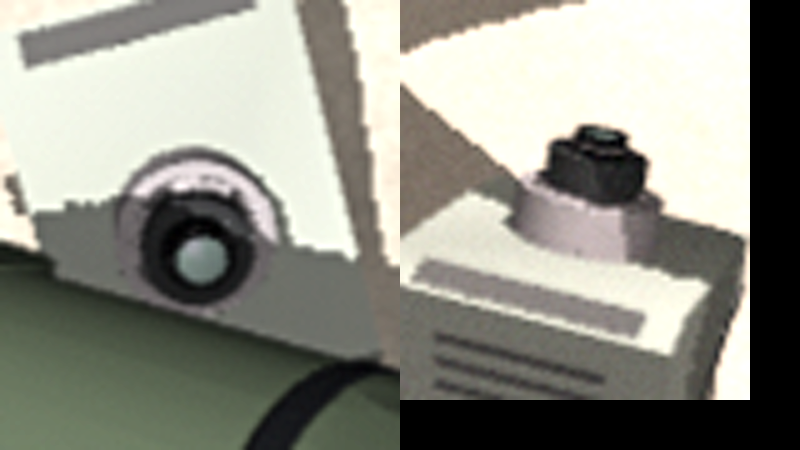

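The ring sits round the lens in the cell at (200,250): collar top 49.1 mm, glass 59.7 mm, rim 24.9 mm. That's lens home with the ring on its flange, and the arm is clear.

```bash
python3 -c "
from station import r
print(r.job_done())"
```

```text
the job is handed in; nothing more can be done
None
```

The lens is fully home in the cell, the ring is screwed down snug on its flange and released, and the job was handed in at about 24 s of the allowed 72 s; the last check turn reached about 2.5 N·m, above the 0.5–1 N·m you gave as snug.

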